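# Open the dosing pump's service flap with the panel key

### The job

Open the service flap of the dosing pump: take the panel key from its stand and, with its blade in the slot, turn each of the two captive screws on top of the pump to its stop, so that its tongue swings outward clear of the flap; use the key, never the fingers, on the screws. Then pull the flap by its tab fully down to its stop, and leave the key standing in its stand again. Do not disturb the bottle, the tape roll or the timer.

Things in the scene. Friction and masses are not known exactly. Their poses are not given: they have to be found in the camera images.
- pump: dosing pump, fixed grey case, 120 deep (x), 220 wide (y), 100 high (mm), open in front behind the flap. Origin: centre of its underside on the bench; x from front to back, y to its left, z up. Screws on top at x = -8, y = +60 (left) and -60 (right). The flap's hinge line runs along y at x = -63.5, z = 14
- left_slot (a point): left screw's steel head (+y side), 44 mm disc; straight slot along its x axis, open at both ends, 10 wide, 12 deep, flared to 15 at the mouth. Origin on the axis at the slot's floor, 119 above the bench; head top at z = +12. Below, a flat tongue 14 wide reaches 42 from the axis along -x, its toe hooked before a lip of the flap while locked. Frame turns with the screw, z up
- right_slot (a point): head of the right screw (-y side), the same as the left, mirrored in its sense of turning
- left_screw (a joint): turn of the left screw, rad: 0 locked (tongue to the pump's front, hooked over the flap's lip), 1.35 its stop (tongue outward, to the pump's left). Growing is clockwise seen from above. The tongue holds the flap shut until about 0.5. Friction 0.08 N m; stays where it is left
- right_screw (a joint): turn of the right screw, rad: 0 locked, 1.35 its stop (tongue outward, to the pump's right). Growing is anticlockwise seen from above. As the left one otherwise
- flap (a joint): flap over the pump's front, hinged along its lower edge: 0 shut (upright), 1.5 fully down (its stop), lying out towards the robot. Plate 5 thick, 216 wide, 2 to 86 from the hinge line. Stiff hinge (0.14 N m): it stays where it is left and has to be drawn down all the way
- tab_top (a point): middle of the top edge of the flap's pull tab, 123 from the hinge line. Tab: steel plate 60 wide, 6 thick, in the flap's plane with a 10 mm round bead on its top edge; 37 above the pump's top when shut. Behind it the pump top is free between the screw heads (76 wide). Site's z points from hinge to tab edge, x is the inner face's normal, y along the hinge
- key: panel key, 114 long, 0.15 kg, upright in its stand, blade down. Origin: middle of the blade's tip; z up along the shank. Blade 28 wide (x), 6 thick (y), 20 long, thinned to 4 at the last 2; shank 16 in diameter to z = 50; collar 56 in diameter, z = 50 to 56; black handle 36 (x) by 22 (y), z = 56 to 114
- key_stand: fixed aluminium stand, 80 x 80 deck at a height of 60 with a hole 34 in diameter with a chamfered rim, open underneath. Origin under the hole's centre on the bench. The key hangs in the hole with its collar on the deck, blade tip 10 above the bench
- bottle: white plastic sample bottle, 69 (x) by 81 (y) and 143 high, with a label and a white cap, loose; origin at the centre of its underside. Bystander
- tape_roll: brown tape roll lying flat, 66 in diameter and 25 high, loose; origin at the centre of its underside. Bystander
- timer: round white and black wind-up timer, 64 in diameter and 39 high, loose; origin at the centre of its underside. Bystander
Things that resemble listed ones, but are neither listed nor needed, are in the scene too. Leave any orange or purple look-alike of the key alone.

How it is judged:
By the outcome, as a careful person would: the job done as asked, in the order asked, and still so for the second after the job is handed in, with the robot touching nothing.
It also fails if it takes over 67 s, if anything falls off the work surface, if the arm or the gripper's body presses on something with over 40 N, if the wrist force passes 120 N, or if a joint passes its speed limit or range.

### The arm

A 7-joint arm with a two-finger parallel gripper is mounted at the origin on a cart in front of the work surface, level with it; the furniture and walls round the work are solid. World frame = base frame: x ahead of the robot, y to its left, z up, the work surface at z = 0. Lengths are in m, angles in rad, forces in N, time in s.
With the tool pointing down it reaches from about 0.425 to 0.875 m from the base axis. Payload 4.7 kg.
Tool frame: the origin (TCP) lies on the mounting face of the last link; the fingertips stand 173 mm ahead of it and the grasp point (between the pads) lies 155 mm ahead of it; z points along the fingers, x is the direction in which the jaws open and shut, and the axes are right-handed (so a half turn about z gives the same grasp; the last joint's range is limited). The gripper opens to 85 mm and grips with 20 to 120 N. Pads are 22 mm wide; open, the fingers measure 114 mm over their backs; the gripper's body (76 mm by 85 mm) begins 54 mm behind the grasp point. The pads swing forward as they close: fully open they stand 13 mm farther back than shut.
Start: joints at [1.246, 0.321, -0.07, 1.45, 0.023, 1.371, -0.057], TCP at [0.216, -0.613, 0.405] pointing down, gripper open.
Joint ranges: [-2.86, 2.86], [-0.3, 2.09], [-1.38, 1.24], [0.06, 2.45], [-1.56, 4.7], [0.09, 2.05], [-2.69, 2.69]. Speed limits (rad/s): [2.57, 2.57, 3.14, 3.14, 3.14, 3.14, 3.14].

### API

Orientations are given as a unit quaternion [w, x, y, z].
In Python, from workcell import bot gives the robot as it stands.
- The arm moves only by the tool carry_out, never from a script. Its argument "rows" is text: rows parted by semicolons, each of 7 numbers parted by spaces: the shift along the tool's x, y, z in mm, then the turn, a rotation vector about the tool's x, y, z in rad, then the opening in per cent of the stroke, from 0 (shut) to 100 (fully open). A call has 1 to 5 rows; each row is the pose to reach, as a shift and turn from the pose measured when the call began, along the tool's axes at that moment; what a row does not reach only later rows make up. A row lasts 1/8 s, in which the tool goes at most 62.5 mm and 10.7 degrees, less where a joint would pass 70% of its speed; a pose out of reach is approached as far as the arm can. A call with a gripper value outside its range is refused whole. The fingers move at their own pace and stop on an object; the grip force is fixed at half the most. Time passes only in rows, so rows that repeat a pose let the fingers close. It gives the time, the measured TCP pose, the force and the opening at its end, in the units of the state.
- bot.get_obs(): the state, without advancing time (a new reading comes with each control period).
- bot.get_image(name): name is "scene" or "top"; returns the picture (400x640x3 uint8, blue, green, red); there is no depth.
- bot.calibration(name): a dict with "camera_matrix" (3x3 intrinsics, pixels), "R" (3x3) and "t" (3): a world point X has camera coordinates R X + t. Camera axes: x right, y down, z forward; pixel columns grow to the right and rows downward; lengths in m; the calibration is good to about 2 mm. A picture is of the moment at which its call begins. calibration takes no time and is no camera call.
- bot.job_done(): hands the job in, once; it reports no verdict.
The state is a dict: "clock": time; "joint_positions": joint angles; "qd": joint speeds; "joint_efforts": joint torques, N m; "ee_pos": TCP position; "eef_rot": TCP orientation; "wrist_force": force on the tool from outside, world axes, zero at the start; "torque": the same for the moment, N m; "grip_width": finger opening in m.
Only numpy, scipy, OpenCV 4.12 (cv2) and the standard library are available. Lean on these libraries where they do the work, as an engineer would, in place of code of your own. Each camera call takes 0.05 s, during which the arm holds its last target.

## Working session

There is one attempt and no reset: what is moved stays moved. The work goes in short steps, Python scripts to look and compute and a tool call to move; the robot and the scene stay as the last step left them, time stands still between calls to the robot, and variables do not carry over. Pictures are saved under pics/ and viewed, and the job is handed in when it is done.

Besides the shell and the picture viewer there is one more tool, called after ">>>" as name(argument=value, ...) on one line, values as JSON. carry_out: Moves the arm, as the interface text tells. Its arguments: {"type":"object","properties":{"rows":{"type":"string"}},"required":["rows"]}

```bash
mkdir -p pics; ls
python3 - <<'E'
from workcell import bot
import cv2
o=bot.get_obs(); print(o)
for n in("scene","top"):
    cv2.imwrite(f"pics/{n}0.png",bot.get_image(n)); print(n,bot.calibration(n))
E
```

```text
pics
{'clock': 0.0, 'joint_positions': array([ 1.24608774,  0.32179434, -0.07011645,  1.4517141 ,  0.02257948,
        1.37078844, -0.05691145]), 'qd': array([-0.00044662,  0.00067494, -0.00025741, -0.0010487 ,  0.00123201,
       -0.00093147,  0.00050857]), 'joint_efforts': array([-2.07463918e-04, -4.93580282e+01, -3.82143063e-01, -3.14326251e+01,
        1.28997245e-02,  1.13611721e-02, -2.48474879e-05]), 'ee_pos': array([ 0.21595298, -0.61284314,  0.4036224 ]), 'eef_rot': array([-5.24654311e-04,  8.16212530e-01, -5.77750974e-01, -8.02120925e-04]), 'wrist_force': array([-0.39826597,  0.87664315,  0.35238946]), 'torque': array([-0.07140733,  0.01724087,  0.0109663 ]), 'grip_width': 0.08549816013864833}
scene {'camera_matrix': array([[466.40165251,   0.        , 318.81734258],
       [  0.        , 466.40165251, 202.53106983],
       [  0.        ,   0.        ,   1.        ]]), 'R': array([[-0.52640748, -0.8499531 ,  0.02179198],
       [-0.54073044,  0.31489512, -0.78003311],
       [ 0.65612938, -0.42239885, -0.62535866]]), 't': array([0.30358743, 0.33192836, 1.06361259])}
top {'camera_matrix': array([[392.55352138,   0.        , 315.88544311],
       [  0.        , 392.55352138, 193.62618685],
       [  0.        ,   0.        ,   1.        ]]), 'R': array([[-0.02731685, -0.99962557, -0.00158418],
       [-0.98149524,  0.0271218 , -0.18955605],
       [ 0.18952804, -0.00362321, -0.98186862]]), 't': array([0.03526905, 0.54117437, 1.20298083])}
```

View pics/scene0.png

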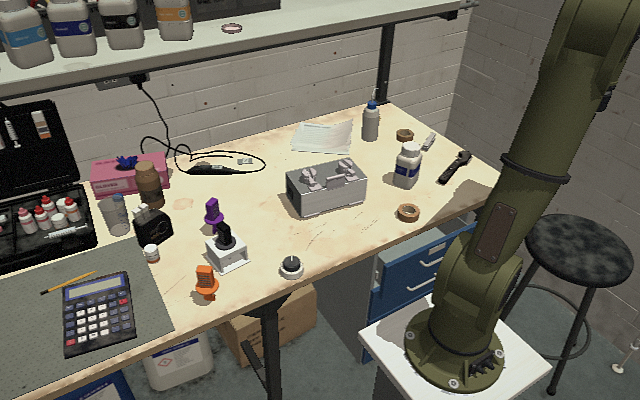

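View pics/top0.png

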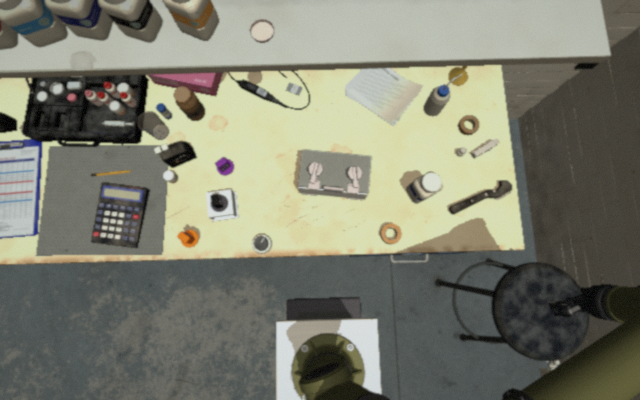

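The scene view shows the black key in its white/aluminium stand at about (225,245), the pump at (327,187), and the look-alikes: purple at (213,212) and orange at (206,280). In the top view, the key and stand are at (220,203), purple at (224,166), orange at (187,237) and the pump at (334,173). Only the black-handled one sits in the aluminium stand. I'll confirm that with crops.

Run:
```python
import cv2,numpy as np
s=cv2.imread("pics/scene0.png");t=cv2.imread("pics/top0.png")
a=cv2.resize(s[190:310,180:320],None,fx=4,fy=4,interpolation=cv2.INTER_CUBIC)
cv2.imwrite("pics/c1.png",a)
a=cv2.resize(t[150:250,170:280],None,fx=5.5,fy=5.5,interpolation=cv2.INTER_CUBIC);cv2.imwrite("pics/c2.png",a)
a=cv2.resize(t[140:210,285:385],None,fx=8,fy=8,interpolation=cv2.INTER_CUBIC);cv2.imwrite("pics/c3.png",a)
a=cv2.resize(s[145:225,275:380],None,fx=7,fy=7,interpolation=cv2.INTER_CUBIC);cv2.imwrite("pics/c4.png",a)
```

```text
(no output)
```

View pics/c1.png

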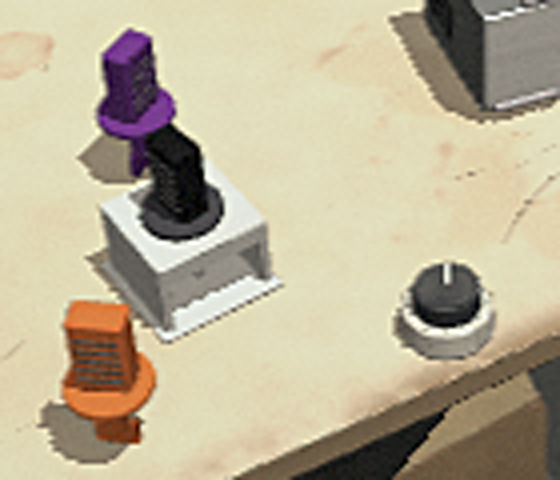

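View pics/c2.png

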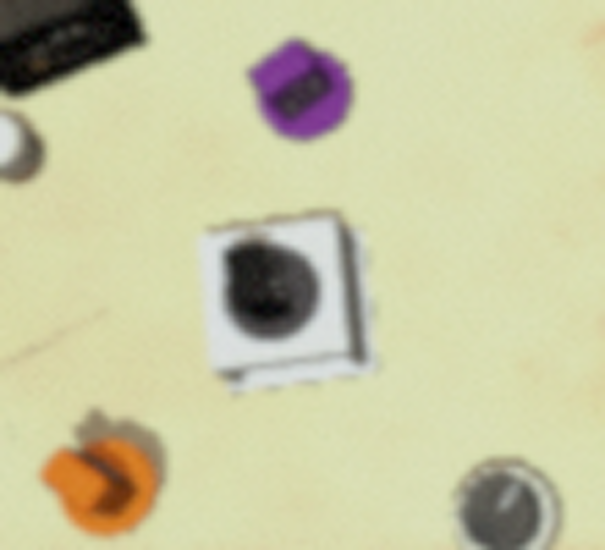

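View pics/c3.png

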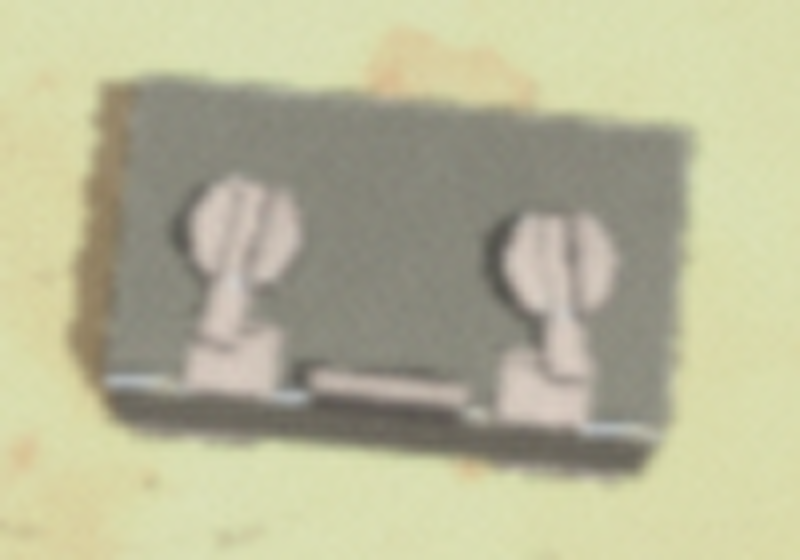

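View pics/c4.png

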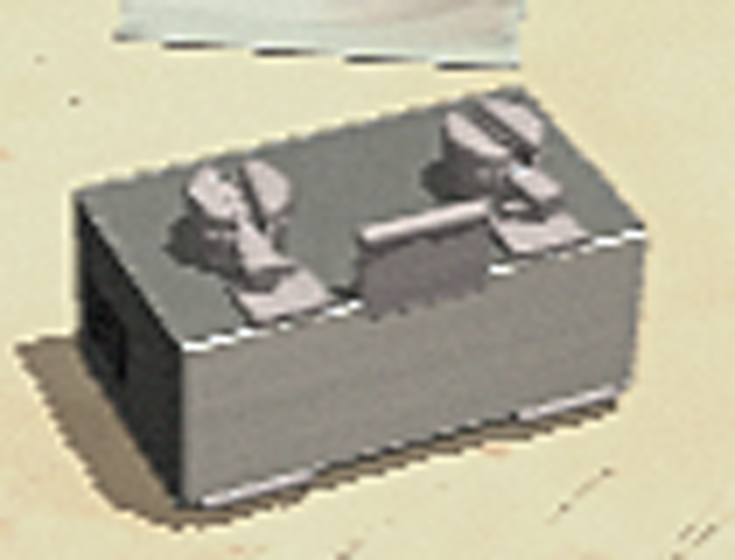

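Confirmed: the black key in the aluminium stand is the one meant. The purple one (no stand) and the orange one (no stand) are look-alikes. Both pump slots and tongues are visible near the locked position. Next I fit the poses from marked features.

```bash
cat > h.py <<'E'
import numpy as np,cv2
from scipy.spatial.transform import Rotation as Rn
from scipy.optimize import least_squares
CAL={'scene':(np.array([[466.40165251,0,318.81734258],[0,466.40165251,202.53106983],[0,0,1]]),np.array([[-0.52640748,-0.8499531,0.02179198],[-0.54073044,0.31489512,-0.78003311],[0.65612938,-0.42239885,-0.62535866]]),np.array([0.30358743,0.33192836,1.06361259])),
'top':(np.array([[392.55352138,0,315.88544311],[0,392.55352138,193.62618685],[0,0,1]]),np.array([[-0.02731685,-0.99962557,-0.00158418],[-0.98149524,0.0271218,-0.18955605],[0.18952804,-0.00362321,-0.98186862]]),np.array([0.03526905,0.54117437,1.20298083]))}
def proj(n,X):
    K,R,t=CAL[n]; c=np.atleast_2d(X)@R.T+t; p=c@K.T; return p[:,:2]/p[:,2:]
def ray(n,uv,z):
    K,R,t=CAL[n]; d=R.T@np.linalg.inv(K)@np.array([uv[0],uv[1],1.]); o=-R.T@t
    return o+d*(z-o[2])/d[2]
def w(p,P):  # planar pose p=(x,y,yaw), local pts
    P=np.atleast_2d(P); c,s=np.cos(p[2]),np.sin(p[2])
    return np.c_[p[0]+c*P[:,0]-s*P[:,1],p[1]+s*P[:,0]+c*P[:,1],P[:,2]]
def unc(q,off,f): return [off[0]+(q[0]+.5)/f-.5,off[1]+(q[1]+.5)/f-.5]
E
cat > fit.py <<'E'
from h import *
ob=[]
T=lambda q:('top',unc(q,(285,140),8)); S=lambda q:('scene',unc(q,(275,145),7))
L=[(T((136,80)),(.06,.11,.1)),(T((693,128)),(.06,-.11,.1)),(T((244,230)),(-.008,.06,.131)),(T((558,262)),(-.008,-.06,.131)),
(S((240,192)),(-.008,.06,.131)),(S((495,130)),(-.008,-.06,.131)),(S((75,190)),(.06,.11,.1)),(S((515,88)),(.06,-.11,.1)),
(T((310,378)),(-.0635,.03,.134)),(T((468,393)),(-.0635,-.03,.134)),(S((362,236)),(-.0635,.03,.134)),(S((490,207)),(-.0635,-.03,.134))]
def res(p,full=False):
    r=np.array([proj(o[0],w(p,P))[0]-o[1] for o,P in L]); return r if full else r.ravel()
s=least_squares(res,[.6,0,0],loss='soft_l1'); print(s.x); print(res(s.x,True).round(2))
# stand+key
T2=lambda q:('top',unc(q,(170,150),5.5)); S2=lambda q:('scene',unc(q,(180,190),4))
# deck corners
L=[(T2((200,230)),(.04,.04,.06)),(T2((338,212)),(.04,-.04,.06)),(T2((357,355)),(-.04,-.04,.06)),(T2((217,375)),(-.04,.04,.06)),
(S2((101,210)),(.04,.04,.06)),(S2((196,166)),(.04,-.04,.06)),(S2((268,219)),(-.04,-.04,.06)),(S2((162,271)),(-.04,.04,.06)),(T2((272,290)),(0,0,.066)),(S2((181,212)),(0,0,.066))]
s2=least_squares(res,[.5,.3,.1],loss='soft_l1'); print(s2.x); print(res(s2.x,True).round(2))
for n,f,z in((S2,'scene',.124),): pass
print('handle top', ray('scene',S2((172,140))[1],.124), ray('top',T2((250,262))[1],.124))
E
python3 fit.py
```

```text
[ 0.60443811 -0.03942789 -0.12452296]
[[-0.21 -0.89]
 [ 0.07 -0.37]
 [-0.01  0.26]
 [ 0.26 -0.02]
 [-0.06 -0.19]
 [-0.12 -0.19]
 [-0.6   0.3 ]
 [ 0.67 -0.47]
 [-0.1   0.35]
 [ 0.14  0.38]
 [-0.14  0.57]
 [ 0.19  0.01]]
[0.51936833 0.32591226 0.15037345]
[[-0.59  1.33]
 [-0.73  0.24]
 [-0.73 -1.26]
 [-0.52 -0.42]
 [-0.35 -0.56]
 [ 1.92 -2.32]
 [ 0.26  0.26]
 [ 0.28  1.08]
 [-0.01  0.12]
 [ 0.55 -1.18]]
handle top [0.52087076 0.3265018  0.124     ] [0.52535355 0.32386745 0.124     ]
```

```bash
cat > ov.py <<'E'
from h import *
import sys
def box(img,n,p,x,y,z0,z1,off,f,col):
    c=[(x,y),(-x,y),(-x,-y),(x,-y)]
    for z in(z0,z1):
        q=proj(n,w(p,[(a,b,z) for a,b in c])); q=((q-off+.5)*f).astype(int); cv2.polylines(img,[q],True,col,1)
s=cv2.imread("pics/scene0.png");t=cv2.imread("pics/top0.png")
tiles=[]
for n,im,off in(("scene",s,(203,212)),("top",t,(198,183))):
    f=9;off=np.array(off)
    crop=cv2.resize(im[off[1]:off[1]+44,off[0]:off[0]+44],None,fx=f,fy=f,interpolation=cv2.INTER_CUBIC)
    crop=np.clip(crop.astype(float)*2.2,0,255).astype(np.uint8)
    b=crop.copy()
    box(b,n,(.5194,.3259,float(sys.argv[1])),.018,.011,.066,.124,off,f,(0,0,255))
    tiles+= [np.vstack([crop,b]) if 0 else b if len(tiles)%2 else b]
    tiles+=[]
    cv2.imwrite(f"pics/k_{n}_{sys.argv[2]}.png",np.hstack([crop,b]))
E
python3 ov.py 0.15 a
python3 - <<'E'
import cv2,numpy as np
a=cv2.imread('pics/k_scene_a.png');b=cv2.imread('pics/k_top_a.png')
cv2.imwrite('pics/k1.png',cv2.resize(np.vstack([a,b]),(600,600)))
E
```

```text
(no output)
```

View pics/k1.png

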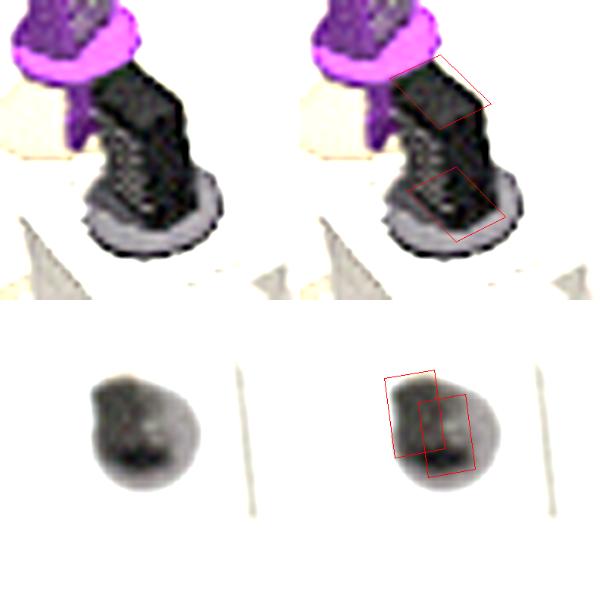

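```bash
cat > fk.py <<'E'
from h import *
f=9*600/792
S=lambda q:('scene',unc(q,(203,212),f)); T=lambda q:('top',unc((q[0],q[1]-300),(198,183),f))
pts=[S((128,66)),S((183,100)),S((150,131)),S((93,90))]
X=np.array([ray(n,q,.124) for n,q in pts]); print(X.round(4))
c=X.mean(0); print(c)
for i in range(4):
    d=X[(i+1)%4]-X[i]; print(np.hypot(*d[:2]).round(4), np.arctan2(d[1],d[0]).round(3))
X=np.array([ray(n,q,.124) for n,q in [T((93,384)),T((125,376))]]);print(X)
E
python3 fk.py
for y in 0.3 0.45 0.6; do python3 ov.py $y y$y; done
python3 - <<'E'
import cv2,numpy as np
P='pics/k_'
cv2.imwrite('pics/k2.png',cv2.resize(np.vstack([np.hstack([cv2.imread(P+f'{n}_y{y}.png')[:,396:] for y in('0.3','0.45','0.6')]) for n in('scene','top')]),(800,533)))
E
```

```text
[[0.5347 0.3242 0.124 ]
 [0.5064 0.3141 0.124 ]
 [0.4967 0.3314 0.124 ]
 [0.5285 0.3407 0.124 ]]
[0.51658719 0.32761736 0.124     ]
0.03 -2.798
0.0198 2.086
0.0332 0.285
0.0176 -1.213
[[0.53281757 0.33554939 0.124     ]
 [0.53602583 0.32150442 0.124     ]]
```

View pics/k2.png

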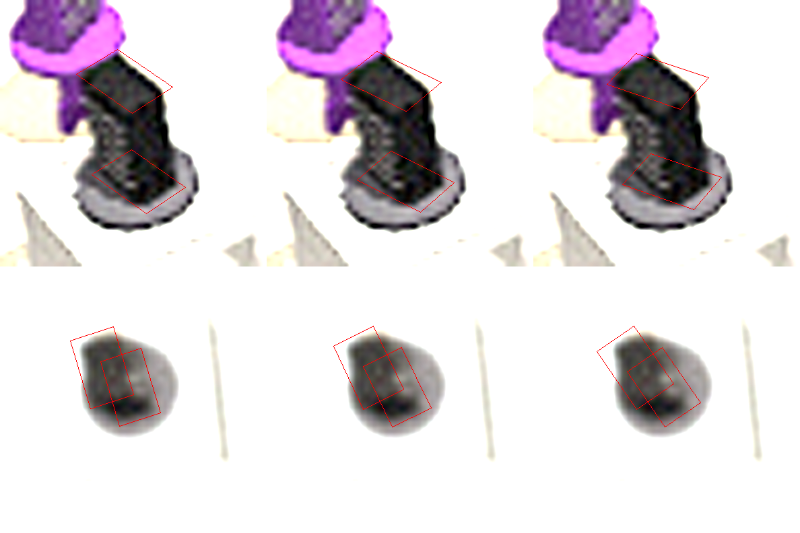

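```bash
cat > ov2.py <<'E'
from h import *
p=(.60444,-.03943,-.1245)
def draw(src,out,al,ar):
  for n,off,sz,f in(("top",(300,155),(70,45),11),("scene",(295,152),(70,45),11)):
    im=cv2.imread(f"pics/{n}{src}.png"); off=np.array(off)
    cr=cv2.resize(im[off[1]:off[1]+sz[1],off[0]:off[0]+sz[0]],None,fx=f,fy=f,interpolation=cv2.INTER_CUBIC)
    b=cr.copy()
    for y,a in((.06,-al),(-.06,ar)):
        c=w(p,(-.008,y,.131))[0]; q=(c[0],c[1],p[2]+a)
        th=np.linspace(0,6.283,40)
        for P in(np.c_[.022*np.cos(th),.022*np.sin(th),0*th+.131],np.array([(-.0207,.0075,.131),(.0207,.0075,.131)]),np.array([(-.0207,-.0075,.131),(.0207,-.0075,.131)]),np.array([(-.022,.007,.115),(-.042,.007,.115),(-.042,-.007,.115),(-.022,-.007,.115)])):
            u=((proj(n,w(q,P))-off+.5)*f).astype(int); cv2.polylines(b,[u],False,(0,0,255),1)
    cv2.imwrite(f"pics/{out}_{n}.png",b if n!='x' else cr)
if __name__=="__main__":
    import sys; draw(sys.argv[1],sys.argv[2],float(sys.argv[3]),float(sys.argv[4]))
E
python3 ov2.py 0 o1 0.22 0.11
python3 -c "
import cv2,numpy as np
cv2.imwrite('pics/o1.png',cv2.resize(np.vstack([cv2.imread('pics/o1_top.png')[:330],cv2.imread('pics/o1_scene.png')[:330]]),(700,600)))"
```

```text
(no output)
```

View pics/o1.png

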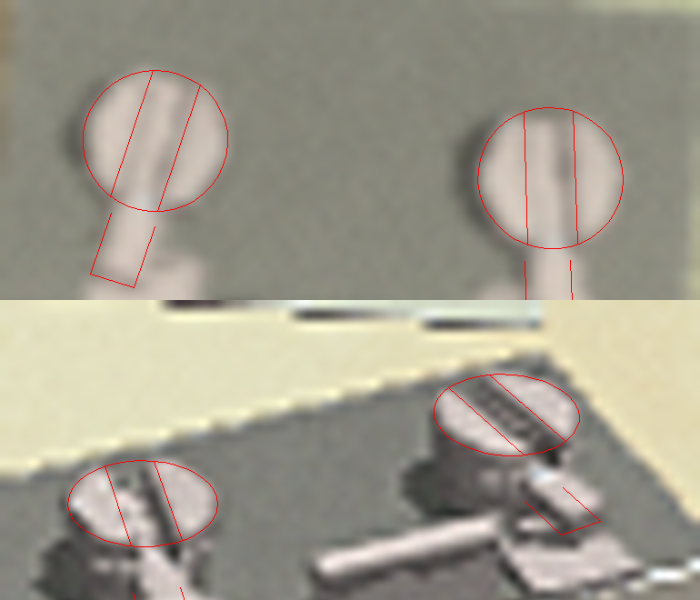

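```bash
for a in "0.0 -0.05" "0.1 0.03" "0.17 0.11"; do set -- $a; python3 ov2.py 0 o$1 $1 $2; done
python3 -c "
import cv2,numpy as np
P='pics/o'
v=np.vstack([np.hstack([cv2.imread(P+a+'_top.png')[60:330,60:250],cv2.imread(P+a+'_top.png')[60:330,450:640],cv2.imread(P+a+'_scene.png')[140:410,40:270],cv2.imread(P+a+'_scene.png')[40:310,450:680]]) for a in('0.0','0.1','0.17')])
cv2.imwrite('pics/o2.png',cv2.resize(v,(622,600)))"
```

```text
(no output)
```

View pics/o2.png

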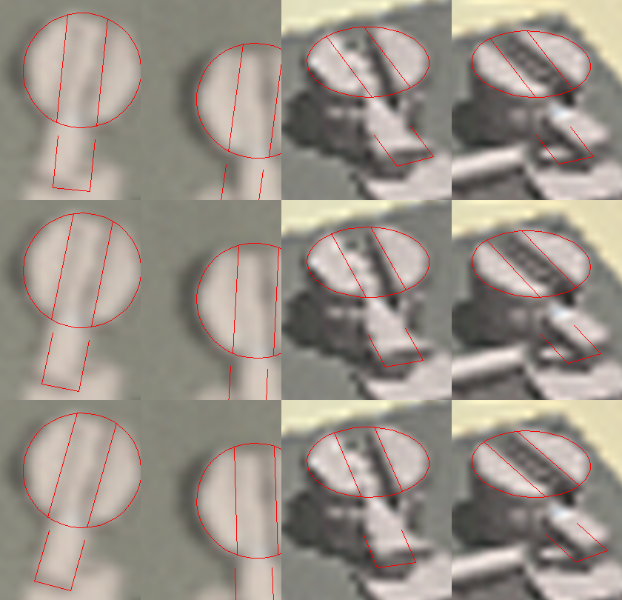

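```bash
cat > go.py <<'E'
import sys
from h import *
from workcell import bot
# usage: go.py x y z yaw  -> shift mm / rotvec from current pose
def Rd(psi): c,s=np.cos(psi),np.sin(psi); return np.array([[c,s,0],[s,-c,0],[0,0,-1.]])
def cur():
    o=bot.get_obs(); q=o['eef_rot']; return o,Rn.from_quat([q[1],q[2],q[3],q[0]]).as_matrix()
if __name__=="__main__":
    a=[float(v) for v in sys.argv[1:]]
    o,R=cur(); p=o['ee_pos']
    yaw=np.arctan2(R[1,0],R[0,0])
    print('t',round(o['clock'],2),'pos',p.round(4),'yaw',yaw.round(4),'tilt',np.degrees(np.arccos(-R[2,2])).round(2),'w',o['grip_width'].round(4),'F',o['wrist_force'].round(1),'M',o['torque'].round(2),'j',o['joint_positions'].round(2))
    for i in range(0,len(a),4):
        d=R.T@(np.array(a[i:i+3])-p)*1e3; r=Rn.from_matrix(R.T@Rd(a[i+3])).as_rotvec()
        print('shift',d.round(1),'rot',r.round(3))
E
python3 go.py .55 -.3 .42 -0.3 .518 .3255 .40 0.5 .518 .3255 .30 1.90
```

```text
Traceback (most recent call last):
  File "go.py", line 12, in <module>
    print('t',round(o['clock'],2),'pos',p.round(4),'yaw',yaw.round(4),'tilt',np.degrees(np.arccos(-R[2,2])).round(2),'w',o['grip_width'].round(4),'F',o['wrist_force'].round(1),'M',o['torque'].round(2),'j',o['joint_positions'].round(2))
                                                                                                                         ^^^^^^^^^^^^^^^^^^^^^
AttributeError: 'float' object has no attribute 'round'
```

```bash
sed -i "s/o\['grip_width'\].round(4)/round(o['grip_width'],4)/" go.py
python3 go.py .55 -.3 .42 -0.3 .518 .3255 .40 0.5 .518 .3255 .30 1.90
```

```text
t 0.1 pos [ 0.216  -0.6129  0.4037] yaw -1.2319 tilt 0.1 w 0.0851 F [-0.4  0.1  0.6] M [-0.03 -0.03  0.02] j [ 1.25  0.32 -0.07  1.45  0.02  1.37 -0.06]
shift [-184.1 -419.1  -16. ] rot [-0.001  0.002 -0.932]
shift [-784.6 -596.8    5. ] rot [-1.000e-03  1.000e-03 -1.732e+00]
shift [-784.4 -596.8  105. ] rot [-3.000e-03  0.000e+00 -3.132e+00]
```

>>> carry_out(rows="-37 -84 -4 0 0 -0.18 100;-74 -168 -8 0 0 -0.36 100;-111 -252 -12 0 0 -0.54 100;-148 -336 -16 0 0 -0.72 100;-184 -419 -16 0 0 -0.9 100")

```text
clock: 0.72
ee_pos: [0.4448, -0.3978, 0.4163]
eef_rot: [-0.001, 0.987, -0.162, -0.001]
wrist_force: [0.4, 0.4, 0.6]
grip_width: 0.0858
```

```bash
python3 go.py .54 0 .42 .8 .518 .3255 .38 1.90
```

```text
t 0.72 pos [ 0.4448 -0.3978  0.4163] yaw -0.3262 tilt 0.1 w 0.0858 F [0.4 0.4 0.6] M [-0.05 -0.01 -0.03] j [ 0.98  0.22 -0.35  1.56  0.08  1.37  0.3 ]
shift [ -37.3 -407.3   -3.2] rot [-2.000e-03  1.000e-03 -1.126e+00]
shift [-162.4 -708.5   37.3] rot [-2.000e-03 -1.000e-03 -2.226e+00]
```

>>> carry_out(rows="0 -62 0 0 0 -0.18 100;0 -124 0 0 0 -0.36 100;-5 -186 0 0 0 -0.54 100;-15 -248 0 0 0 -0.72 100;-30 -310 0 0 0 -0.9 100")

```text
clock: 1.35
ee_pos: [0.5155, -0.0945, 0.4163]
eef_rot: [-0.001, 0.958, 0.286, -0.0]
wrist_force: [0.8, -0.1, -0.3]
grip_width: 0.0856
```

```bash
python3 go.py .518 .3255 .38 1.90
```

```text
t 1.35 pos [ 0.5155 -0.0945  0.4163] yaw 0.5798 tilt 0.11 w 0.0856 F [ 0.8 -0.1 -0.3] M [ 0.02 -0.05 -0.01] j [ 0.74  0.08 -0.64  1.72  0.05  1.35  0.67]
shift [ 232.1 -350.    37. ] rot [-2.00e-03 -1.00e-03 -1.32e+00]
```

>>> carry_out(rows="34 -51 5 0 0 -0.18 100;68 -102 10 0 0 -0.36 100;102 -153 15 0 0 -0.54 100;136 -204 20 0 0 -0.72 100;170 -255 25 0 0 -0.9 100")

```text
clock: 1.98
ee_pos: [0.5177, 0.2135, 0.3916]
eef_rot: [-0.001, 0.737, 0.676, 0.0]
wrist_force: [0.9, -0.6, -0.7]
grip_width: 0.085
```

```bash
python3 go.py .518 .3255 .36 1.90
```

```text
t 1.98 pos [0.5177 0.2135 0.3916] yaw 1.4849 tilt 0.06 w 0.085 F [ 0.9 -0.6 -0.7] M [-0.01 -0.01  0.04] j [ 0.38  0.24 -0.93  1.67  0.2   1.33  0.89]
shift [111.6  -9.3  31.7] rot [-0.    -0.001 -0.415]
```

>>> carry_out(rows="56 -5 10 0 0 -0.18 100;111 -9 25 0 0 -0.36 100;111 -9 31 0 0 -0.415 100;111 -9 31 0 0 -0.415 100")

```text
clock: 2.48
ee_pos: [0.5179, 0.3252, 0.3594]
eef_rot: [-0.001, 0.581, 0.814, -0.001]
wrist_force: [-0.5, -1.0, 0.4]
grip_width: 0.0853
```

```bash
python3 go.py .518 .3255 .246 1.90;python3 - <<'E'
from workcell import bot
import cv2
s=bot.get_image("scene");cv2.imwrite("pics/scene1.png",s)
t=bot.get_image("top");cv2.imwrite("pics/top1.png",t)
cv2.imwrite("pics/v1.png",cv2.resize(s[140:310,140:340],None,fx=4,fy=3.5))
E
```

```text
t 2.48 pos [0.5179 0.3252 0.3594] yaw 1.9006 tilt 0.17 w 0.0853 F [-0.5 -1.   0.4] M [-0.09 -0.05  0.03] j [ 0.17  0.43 -1.    1.59  0.37  1.33  1.03]
shift [1.000e-01 5.000e-01 1.134e+02] rot [-0.003 -0.001  0.001]
```

View pics/v1.png

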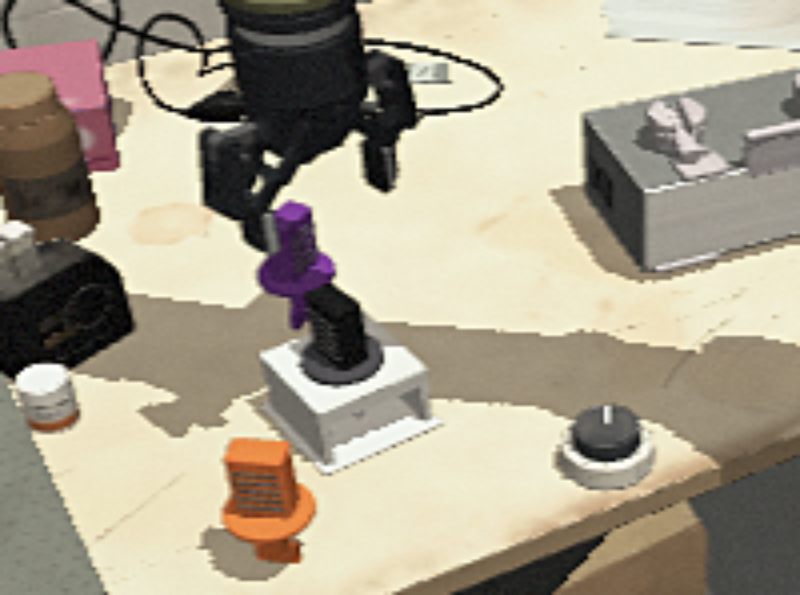

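```bash
python3 -c "
from h import *
print(ray('top',(224.5,167),.056),ray('scene',(213.5,218),.06),ray('scene',(212.5,200),.114), ray('top',(189,239),.05))"
```

```text
[0.63680788 0.31298549 0.056     ] [0.63073447 0.31525431 0.06      ] [0.64116111 0.30717136 0.114     ] [0.40854677 0.42169389 0.05      ]
```

>>> carry_out(rows="0 0 50 0 0 0 100;0 0 85 0 0 0 100;0 0 113 0 0 0 100;0 0 113 0 0 0 100")

```text
clock: 3.08
ee_pos: [0.5187, 0.3222, 0.2461]
eef_rot: [-0.001, 0.584, 0.812, -0.002]
wrist_force: [0.2, -0.1, -1.3]
grip_width: 0.0857
```

```bash
python3 go.py .518 .3255 .246 1.90;python3 - <<'E'
from workcell import bot
import cv2
s=bot.get_image("scene");cv2.imwrite("pics/scene2.png",s)
cv2.imwrite("pics/v2.png",cv2.resize(s[170:290,160:300],None,fx=5,fy=5))
E
```

```text
t 3.08 pos [0.5187 0.3222 0.2461] yaw 1.8947 tilt 0.23 w 0.0857 F [ 0.2 -0.1 -1.3] M [ 0.01  0.01 -0.  ] j [ 0.13  0.54 -0.93  1.7   0.47  1.14  0.96]
shift [3.4 0.4 0.1] rot [-0.004  0.001 -0.005]
```

View pics/v2.png

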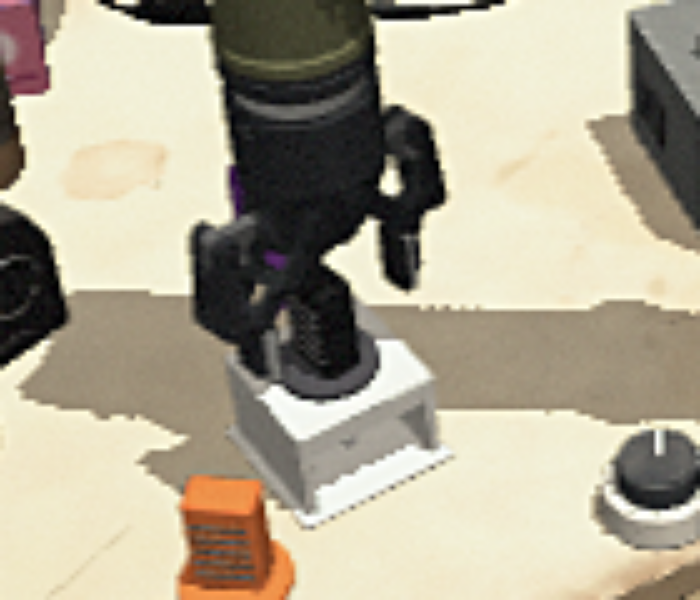

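>>> carry_out(rows="3 0 0 0 0 0 100;3 0 0 0 0 0 20;3 0 0 0 0 0 20;3 0 0 0 0 0 10;3 0 0 0 0 0 10")

```text
clock: 3.75
ee_pos: [0.5183, 0.326, 0.2482]
eef_rot: [-0.0, 0.584, 0.812, -0.0]
wrist_force: [0.9, 0.3, 3.8]
grip_width: 0.0217
```

>>> carry_out(rows="0 0 0 0 0 0 10;0 0 0 0 0 0 10")

```text
clock: 4.0
ee_pos: [0.5183, 0.326, 0.2482]
eef_rot: [-0.0, 0.584, 0.812, -0.0]
wrist_force: [1.0, 0.2, 0.7]
grip_width: 0.0213
```

```bash
python3 go.py .518 .3255 .40 1.90;python3 - <<'E'
from workcell import bot
import cv2
s=bot.get_image("scene");cv2.imwrite("pics/scene3.png",s)
cv2.imwrite("pics/v3.png",cv2.resize(s[170:290,160:300],None,fx=5,fy=5))
E
```

```text
t 4.0 pos [0.5183 0.326  0.2482] yaw 1.8951 tilt 0.02 w 0.0213 F [1.  0.2 0.7] M [-0.01  0.09  0.02] j [ 0.12  0.54 -0.93  1.7   0.47  1.15  0.95]
shift [  -0.4   -0.5 -151.8] rot [-0.     0.    -0.005]
```

View pics/v3.png

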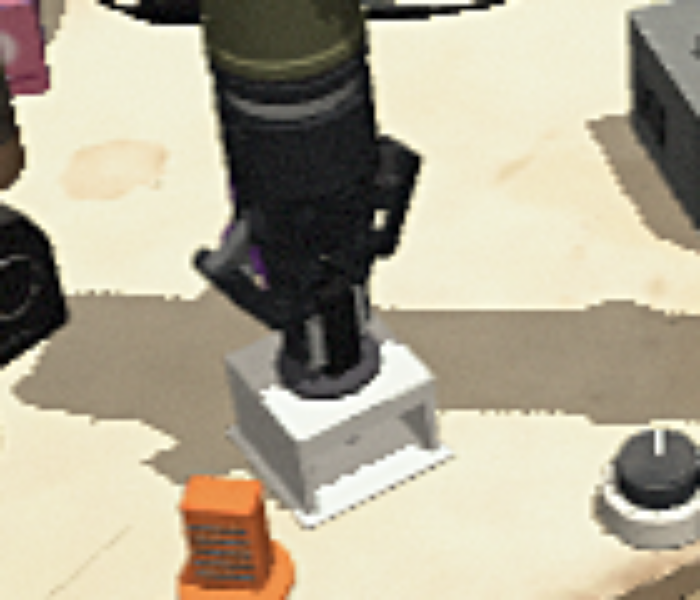

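>>> carry_out(rows="0 0 -50 0 0 0 10;0 0 -100 0 0 0 10;0 0 -155 0 0 0 10;0 0 -155 0 0 0 10")

```text
clock: 4.55
ee_pos: [0.5187, 0.3274, 0.4077]
eef_rot: [0.001, 0.584, 0.812, 0.003]
wrist_force: [0.8, -0.2, -1.7]
grip_width: 0.0211
```

```bash
python3 - <<'E'
from workcell import bot
import cv2
s=bot.get_image("scene");cv2.imwrite("pics/scene4.png",s)
cv2.imwrite("pics/v4.png",cv2.resize(s[130:270,160:300],None,fx=4,fy=4))
from h import *
p=(.60444,-.03943,-.1245)
print('L',w(p,(-.008,.06,.119)),'R',w(p,(-.008,-.06,.119)))
E
python3 go.py .6039 .0211 .41 1.296
```

```text
L [[0.60395264 0.02109902 0.119     ]] R [[ 0.5890512  -0.09797216  0.119     ]]
t 4.6 pos [0.5184 0.3266 0.4049] yaw 1.8952 tilt 0.17 w 0.0208 F [-0.1 -0.9 -1.9] M [ 0.02  0.06 -0.05] j [ 0.18  0.4  -1.01  1.52  0.35  1.4   1.04]
shift [-316.8  -16.3   -5.3] rot [ 0.003 -0.001  0.599]
```

View pics/v4.png

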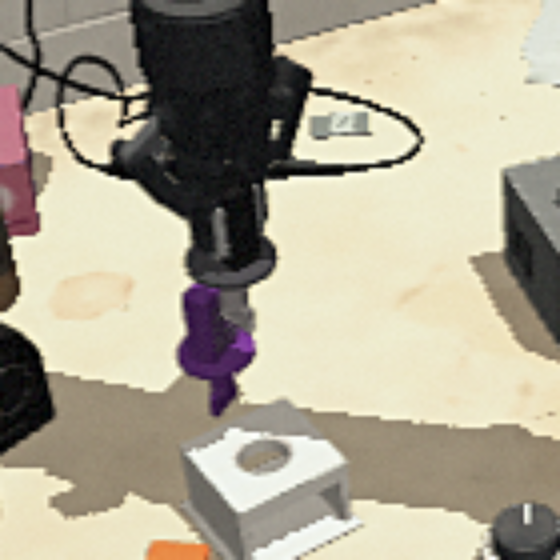

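The key is lifted clear and the hole is visible at crop (265,456).

>>> carry_out(rows="-60 -3 -2 0 0 0.15 10;-120 -6 -3 0 0 0.3 10;-180 -10 -5 0 0 0.45 10;-240 -13 -5 0 0 0.6 10;-300 -16 -5 0 0 0.6 10")

```text
clock: 5.22
ee_pos: [0.5985, 0.0347, 0.4076]
eef_rot: [-0.0, 0.798, 0.603, -0.0]
wrist_force: [0.4, 1.1, -1.7]
grip_width: 0.0209
```

>>> carry_out(rows="0 0 0 0 0 0 10;0 0 0 0 0 0 10")

```text
clock: 5.48
ee_pos: [0.598, 0.0345, 0.4055]
eef_rot: [-0.002, 0.798, 0.602, -0.001]
wrist_force: [-0.6, -0.2, -0.3]
grip_width: 0.0212
```

```bash
python3 go.py .6039 .0211 .385 1.296; python3 -c "
from h import *
print(ray('scene',(225.9,243.6),.06))"
```

```text
t 5.47 pos [0.598  0.0345 0.4055] yaw 1.293 tilt 0.24 w 0.0212 F [-0.6 -0.2 -0.3] M [ 0.1  -0.01  0.02] j [ 0.58  0.31 -0.83  1.56  0.23  1.38  1.02]
shift [-11.2   9.4  20.5] rot [-0.004 -0.    -0.003]
[0.51728361 0.32611939 0.06      ]
```

>>> carry_out(rows="-11 9.5 15 -0.004 0 0 10;-11 9.5 20 -0.004 0 0 10;-11 9.5 20 -0.004 0 0 10")

```text
clock: 5.85
ee_pos: [0.6038, 0.0218, 0.3844]
eef_rot: [-0.001, 0.798, 0.603, -0.001]
wrist_force: [0.7, 0.6, -0.8]
grip_width: 0.0211
```

```bash
cat > shot.py <<'E'
import sys
from workcell import bot
import cv2,numpy as np
k=sys.argv[1]; x0,y0,x1,y1=[int(v) for v in sys.argv[2:6]]
s=bot.get_image("scene");t=bot.get_image("top")
cv2.imwrite(f"pics/scene{k}.png",s);cv2.imwrite(f"pics/top{k}.png",t)
f=6
a=cv2.resize(s[y0:y1,x0:x1],None,fx=f,fy=f,interpolation=cv2.INTER_CUBIC)
cv2.imwrite(f"pics/v{k}.png",a)
E
python3 shot.py 5 285 120 385 210; python3 go.py .6039 .0211 .385 1.296
```

```text
t 5.95 pos [0.604  0.0221 0.3856] yaw 1.2941 tilt 0.04 w 0.0213 F [-0.3 -0.1 -0.5] M [ 0.02  0.01 -0.05] j [ 0.58  0.33 -0.82  1.57  0.25  1.34  1.03]
shift [-1.   0.1  0.6] rot [-0.    -0.001 -0.002]
```

View pics/v5.png

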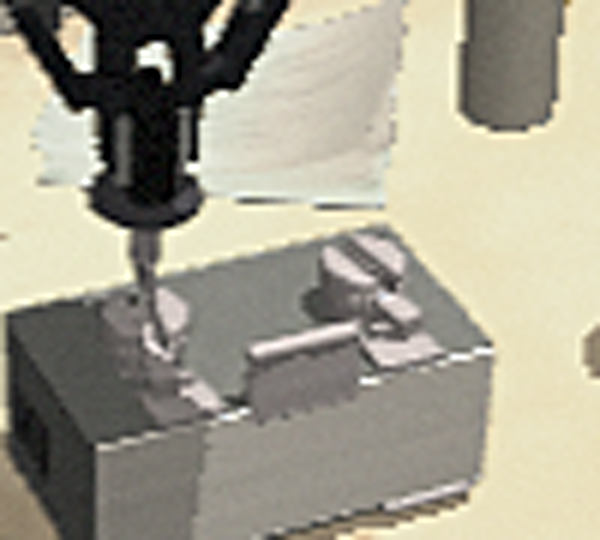

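View pics/top5.png

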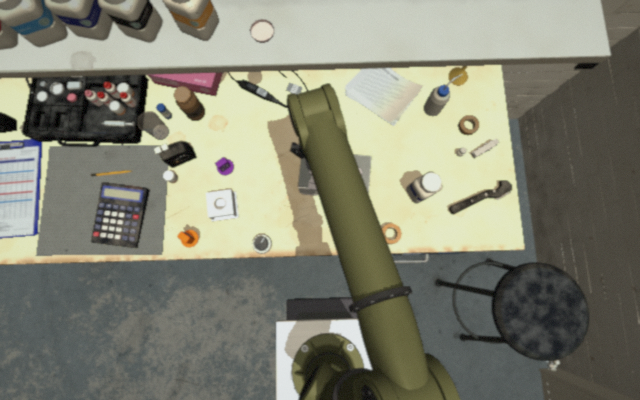

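```bash
cat > ovk.py <<'E'
import sys
from h import *
# ovk.py k x y yawkey ztip x0 y0 x1 y1 [ 'al' 'ar' ]
k=sys.argv[1]; x,y,yw,zt=[float(v) for v in sys.argv[2:6]]; x0,y0,x1,y1=[int(v) for v in sys.argv[6:10]]
f=9; im=cv2.imread(f"pics/scene{k}.png"); b=cv2.resize(im[y0:y1,x0:x1],None,fx=f,fy=f,interpolation=cv2.INTER_CUBIC)
off=np.array((x0,y0))
def pl(P,c=(0,0,255),cl=False): cv2.polylines(b,[((proj('scene',P)-off+.5)*f).astype(int)],cl,c,1)
th=np.linspace(0,6.283,40)
for r,z in((.028,.05),(.028,.056),(.008,.05),(.008,.02)): pl(w((x,y,yw),np.c_[r*np.cos(th),r*np.sin(th),0*th+z+zt]))
for yy in(.003,-.003): pl(w((x,y,yw),[(a,yy,zt+z) for a,z in((-.014,.02),(-.014,0),(.014,0),(.014,.02))]),(0,160,0),True)
p=(.60444,-.03943,-.1245)
for s in(.06,-.06): pl(w(p,np.c_[-.008+.022*np.cos(th),s+.022*np.sin(th),0*th+.131]),(255,0,0))
cv2.imwrite(f"pics/ok{k}.png",b)
E
python3 ovk.py 5 .604 .0221 -.277 .1476 290 130 350 195
```

```text
(no output)
```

View pics/ok5.png

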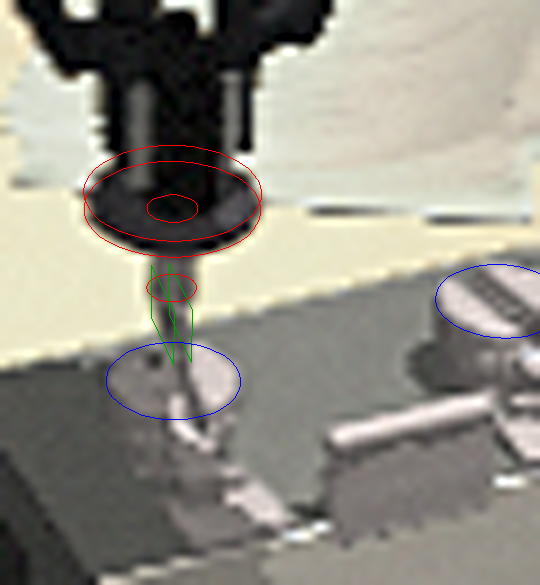

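>>> carry_out(rows="-1 0 10 0 0 0 10;-1 0 18 0 0 0 10;-1 0 18 0 0 0 10")

```text
clock: 6.32
ee_pos: [0.6034, 0.021, 0.3665]
eef_rot: [-0.001, 0.798, 0.603, -0.001]
wrist_force: [0.4, -0.3, -0.6]
grip_width: 0.0214
```

```bash
python3 go.py .6039 .0211 .358 1.296
```

```text
t 6.33 pos [0.6034 0.021  0.3665] yaw 1.2942 tilt 0.11 w 0.0214 F [ 0.4 -0.3 -0.6] M [0.05 0.05 0.01] j [ 0.58  0.35 -0.81  1.6   0.26  1.31  1.03]
shift [0.2 0.5 8.5] rot [-0.002 -0.    -0.002]
```

>>> carry_out(rows="0 0.5 4 0 0 0 10;0 0.5 8 0 0 0 10;0 0.5 8 0 0 0 10")

```text
clock: 6.7
ee_pos: [0.604, 0.0209, 0.359]
eef_rot: [-0.001, 0.798, 0.603, -0.0]
wrist_force: [0.2, 0.1, 2.1]
grip_width: 0.021
```

```bash
python3 go.py .6039 .0211 .358 1.296;python3 shot.py 6 285 120 385 210; python3 ovk.py 6 .6039 .0211 -.277 .1205 290 130 350 195
```

```text
t 6.7 pos [0.604  0.0209 0.359 ] yaw 1.2942 tilt 0.08 w 0.021 F [0.2 0.1 2.1] M [-0.06  0.2   0.  ] j [ 0.58  0.35 -0.81  1.61  0.26  1.3   1.02]
shift [ 0.2 -0.1  1. ] rot [-0.001 -0.    -0.002]
```

View pics/ok6.png

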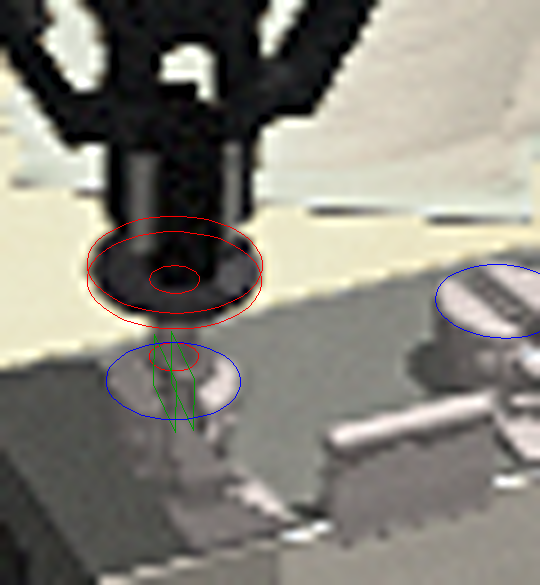

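>>> carry_out(rows="0 0 0 0 0 0.16 10;0 0 0 0 0 0.32 10;0 0 0 0 0 0.48 10;0 0 0 0 0 0.64 10;0 0 0 0 0 0.8 10")

```text
clock: 7.42
ee_pos: [0.6044, 0.0219, 0.359]
eef_rot: [-0.001, 0.97, 0.243, 0.001]
wrist_force: [2.1, 2.0, -1.3]
grip_width: 0.0212
```

```bash
python3 go.py .604 .0210 .359 0.05;python3 shot.py 7 285 120 385 210
```

```text
t 7.42 pos [0.6044 0.0219 0.359 ] yaw 0.49 tilt 0.15 w 0.0212 F [ 2.1  2.  -1.3] M [ 0.54 -0.54  0.09] j [ 0.48  0.32 -0.68  1.61  0.21  1.28  0.26]
shift [-0.8  0.6  0. ] rot [-0.002 -0.002  0.44 ]
```

View pics/v7.png

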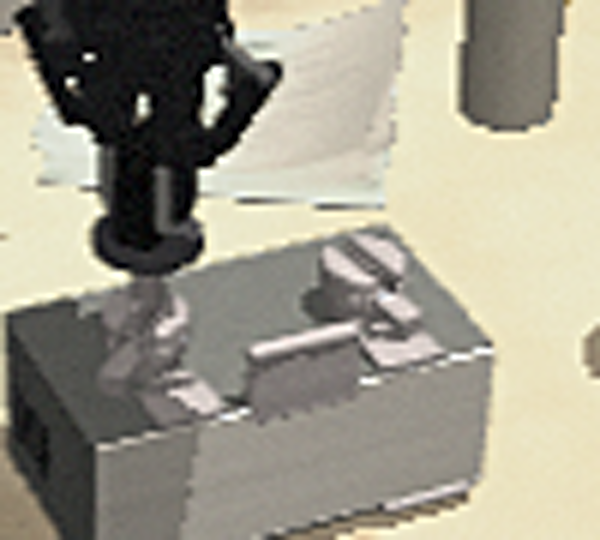

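>>> carry_out(rows="-0.8 0.6 0 0 0 0.15 10;-0.8 0.6 0 0 0 0.3 10;-0.8 0.6 0 0 0 0.42 10;-0.8 0.6 0 0 0 0.42 10")

```text
clock: 8.02
ee_pos: [0.6044, 0.0217, 0.3591]
eef_rot: [-0.002, 0.999, 0.04, 0.001]
wrist_force: [3.5, 2.3, -2.6]
grip_width: 0.0212
```

```bash
python3 go.py .604 .0210 .359 -0.05
```

```text
t 8.03 pos [0.6044 0.0217 0.3591] yaw 0.0793 tilt 0.25 w 0.0212 F [ 3.5  2.3 -2.6] M [ 0.73 -0.99  0.08] j [ 0.44  0.31 -0.62  1.61  0.18  1.28 -0.14]
shift [-0.4  0.7  0.1] rot [-0.003 -0.003  0.129]
```

>>> carry_out(rows="-0.4 0.7 0 0 0 0.06 10;-0.4 0.7 0 0 0 0.12 10;-0.4 0.7 0 0 0 0.12 10")

```text
clock: 8.4
ee_pos: [0.6043, 0.0215, 0.3591]
eef_rot: [-0.002, 1.0, -0.018, 0.002]
wrist_force: [3.5, 2.8, -1.9]
grip_width: 0.0207
```

```bash
python3 go.py .604 .0210 .359 -0.05
```

```text
t 8.4 pos [0.6043 0.0215 0.3591] yaw -0.0365 tilt 0.33 w 0.0207 F [ 3.5  2.8 -1.9] M [ 0.76 -1.01  0.06] j [ 0.42  0.31 -0.61  1.62  0.18  1.27 -0.25]
shift [-0.3  0.5  0.1] rot [-0.004 -0.004  0.014]
```

>>> carry_out(rows="-0.3 0.5 0 0 0 0.06 10;-0.3 0.5 0 0 0 0.12 10;-0.3 0.5 0 0 0 0.12 10")

```text
clock: 8.78
ee_pos: [0.6043, 0.0216, 0.3591]
eef_rot: [-0.003, 0.997, -0.075, 0.002]
wrist_force: [4.9, 2.9, -4.1]
grip_width: 0.021
```

```bash
python3 go.py .604 .0210 .359 -0.2;python3 shot.py 8 285 120 385 210
```

```text
t 8.78 pos [0.6043 0.0216 0.3591] yaw -0.1511 tilt 0.41 w 0.021 F [ 4.9  2.9 -4.1] M [ 0.76 -1.32  0.83] j [ 0.41  0.3  -0.59  1.62  0.17  1.27 -0.36]
shift [-0.2  0.6  0.1] rot [-0.006 -0.004  0.049]
```

View pics/v8.png

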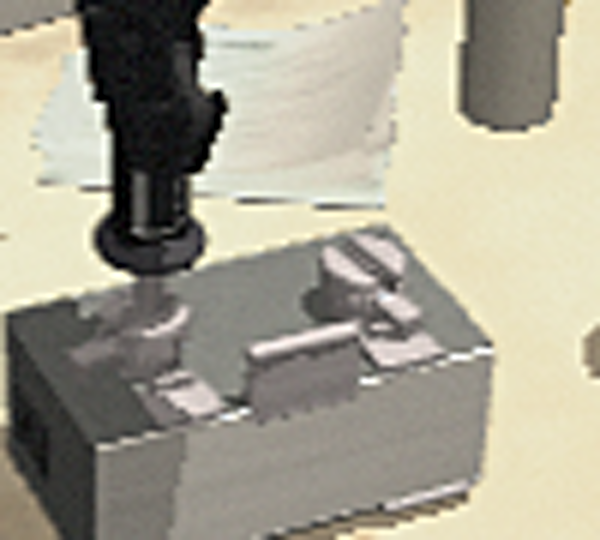

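>>> carry_out(rows="0 0 0 0 0 -0.12 10;0 0 -8 0 0 -0.15 10;0 0 -20 0 0 -0.15 10;0 0 -40 0 0 -0.15 10;0 0 -45 0 0 -0.15 10")

```text
clock: 9.5
ee_pos: [0.6044, 0.0215, 0.4068]
eef_rot: [-0.002, 1.0, -0.001, 0.004]
wrist_force: [-0.2, -0.3, -1.4]
grip_width: 0.0213
```

```bash
python3 go.py .589 -.098 .405 -1.606
```

```text
t 9.5 pos [0.6044 0.0215 0.4068] yaw -0.0016 tilt 0.56 w 0.0213 F [-0.2 -0.3 -1.4] M [-0.05  0.03 -0.  ] j [ 0.43  0.27 -0.62  1.55  0.16  1.36 -0.2 ]
shift [-15.3 119.5   1.2] rot [-0.01  -0.003  1.604]
```

>>> carry_out(rows="-3 24 0 0 0 0.18 10;-6 48 0 0 0 0.36 10;-9 72 0 0 0 0.54 10;-12 96 0 0 0 0.72 10;-15 119 1 0 0 0.9 10")

```text
clock: 10.12
ee_pos: [0.589, -0.0983, 0.4056]
eef_rot: [-0.004, 0.899, -0.439, 0.003]
wrist_force: [-0.3, 0.1, -0.2]
grip_width: 0.0213
```

```bash
python3 go.py .589 -.098 .395 -1.606
```

```text
t 10.12 pos [ 0.589  -0.0983  0.4056] yaw -0.9079 tilt 0.55 w 0.0213 F [-0.3  0.1 -0.2] M [-0.01  0.    0.03] j [ 0.5   0.23 -0.44  1.58  0.1   1.34 -0.86]
shift [-0.3 -0.1 10.6] rot [-0.01   0.001  0.698]
```

>>> carry_out(rows="0 0 2 0 0 0.18 10;0 0 5 0 0 0.36 10;0 0 10 0 0 0.54 10;0 0 18 -0.007 -0.005 0.7 10;0 0 18 -0.007 -0.005 0.7 10")

```text
clock: 10.75
ee_pos: [0.5889, -0.0982, 0.3871]
eef_rot: [0.002, -0.694, 0.72, 0.003]
wrist_force: [-0.3, -0.4, -1.5]
grip_width: 0.0212
```

```bash
python3 go.py .589 -.098 .385 -1.606;python3 shot.py 9 285 120 385 210; python3 ovk.py 9 .589 -.098 -.035 .149 300 130 370 195
```

```text
t 10.75 pos [ 0.5889 -0.0982  0.3871] yaw -1.6062 tilt 0.39 w 0.0212 F [-0.3 -0.4 -1.5] M [ 0.01  0.01 -0.03] j [ 0.44  0.24 -0.37  1.6   0.08  1.32 -1.55]
shift [-0.2 -0.1  2.1] rot [ 0.001  0.007 -0.   ]
```

View pics/ok9.png

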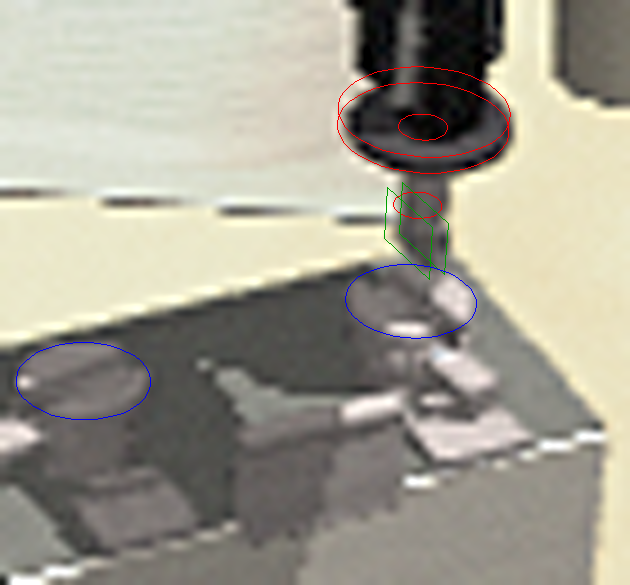

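>>> carry_out(rows="0 0 8 0 0.006 0 10;0 0 16 0 0.006 0 10;0 0 19 0 0.006 0 10;0 0 19 0 0.006 0 10")

```text
clock: 11.35
ee_pos: [0.5891, -0.0981, 0.3684]
eef_rot: [0.0, -0.695, 0.719, 0.0]
wrist_force: [-0.5, -0.5, -1.2]
grip_width: 0.0211
```

```bash
python3 go.py .589 -.098 .359 -1.606
```

```text
t 11.35 pos [ 0.5891 -0.0981  0.3684] yaw -1.6048 tilt 0.05 w 0.0211 F [-0.5 -0.5 -1.2] M [-0.03 -0.04  0.04] j [ 0.43  0.25 -0.37  1.63  0.09  1.28 -1.55]
shift [-0.1  0.1  9.4] rot [0.    0.001 0.001]
```

>>> carry_out(rows="0 0 4 0 0 0 10;0 0 9.5 0 0 0 10;0 0 9.5 0 0 0 10")

```text
clock: 11.72
ee_pos: [0.5892, -0.0981, 0.359]
eef_rot: [0.0, -0.695, 0.719, 0.0]
wrist_force: [0.5, 0.2, 0.4]
grip_width: 0.0213
```

```bash
python3 go.py .589 -.098 .359 -1.606;python3 shot.py 10 285 120 385 210; python3 ovk.py 10 .589 -.098 -.035 .121 300 130 370 195
```

```text
t 11.72 pos [ 0.5892 -0.0981  0.359 ] yaw -1.6048 tilt 0.04 w 0.0213 F [0.5 0.2 0.4] M [-0.04 -0.14  0.02] j [ 0.43  0.26 -0.37  1.64  0.1   1.26 -1.56]
shift [-0.1  0.2  0. ] rot [-0.001  0.001  0.001]
```

View pics/ok10.png

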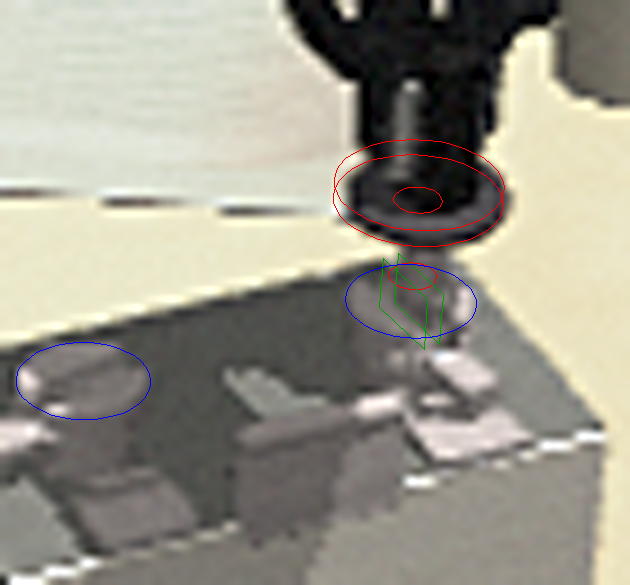

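>>> carry_out(rows="0 0 0 0 0 -0.16 10;0 0 0 0 0 -0.32 10;0 0 0 0 0 -0.48 10;0 0 0 0 0 -0.64 10;0 0 0 0 0 -0.8 10")

```text
clock: 12.45
ee_pos: [0.5887, -0.0978, 0.359]
eef_rot: [-0.0, 0.921, -0.389, -0.001]
wrist_force: [-1.9, 1.1, 1.8]
grip_width: 0.0214
```

```bash
python3 go.py .589 -.098 .359 -0.3;python3 shot.py 11 285 120 385 210
```

```text
t 12.45 pos [ 0.5887 -0.0978  0.359 ] yaw -0.7995 tilt 0.11 w 0.0214 F [-1.9  1.1  1.8] M [ 0.16  0.59 -0.09] j [ 0.51  0.27 -0.46  1.64  0.12  1.27 -0.77]
shift [ 0.3 -0.  -0. ] rot [-0.     0.002 -0.5  ]
```

View pics/v11.png

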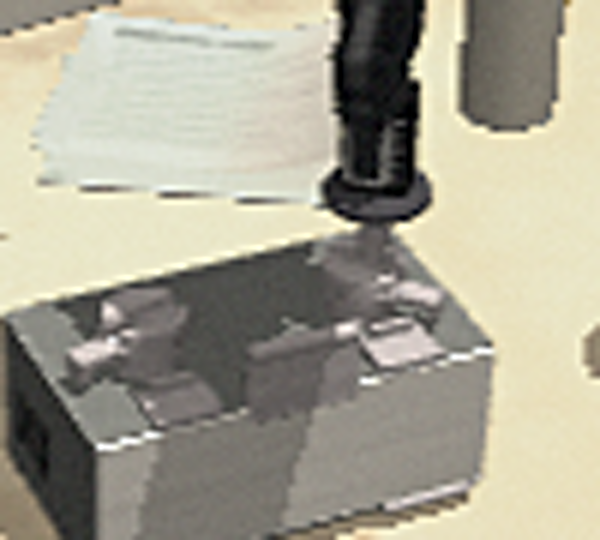

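The right tongue is swinging outward, and the left tongue stays out.

>>> carry_out(rows="0 0 0 0 0 -0.15 10;0 0 0 0 0 -0.3 10;0 0 0 0 0 -0.45 10;0 0 0 0 0 -0.6 10;0 0 0 0 0 -0.6 10")

```text
clock: 13.18
ee_pos: [0.5888, -0.0985, 0.359]
eef_rot: [-0.0, 0.995, -0.104, -0.001]
wrist_force: [-0.3, -0.8, 0.4]
grip_width: 0.0208
```

```bash
python3 go.py .589 -.098 .359 0
```

```text
t 13.18 pos [ 0.5888 -0.0985  0.359 ] yaw -0.209 tilt 0.07 w 0.0208 F [-0.3 -0.8  0.4] M [-0.27  0.15  0.05] j [ 0.57  0.28 -0.54  1.63  0.15  1.27 -0.2 ]
shift [ 0.1 -0.5 -0. ] rot [-0.     0.001 -0.209]
```

>>> carry_out(rows="0 0 0 0 0 -0.06 10;0 0 0 0 0 -0.1 10;0 0 0 0 0 -0.1 10")

```text
clock: 13.55
ee_pos: [0.5887, -0.0987, 0.359]
eef_rot: [-0.0, 0.998, -0.057, -0.001]
wrist_force: [-0.4, -0.9, 0.2]
grip_width: 0.0211
```

```bash
python3 go.py .589 -.098 .359 0
```

```text
t 13.55 pos [ 0.5887 -0.0987  0.359 ] yaw -0.1146 tilt 0.08 w 0.0211 F [-0.4 -0.9  0.2] M [-0.06  0.32 -0.64] j [ 0.58  0.28 -0.55  1.63  0.15  1.27 -0.11]
shift [ 0.2 -0.8 -0. ] rot [-0.001  0.001 -0.115]
```

>>> carry_out(rows="0 0 0 0 0 0.1 10;0 0 -8 0 0 0.13 10;0 0 -20 0 0 0.13 10;0 0 -40 0 0 0.13 10;0 0 -60 0 0 0.13 10")

```text
clock: 14.18
ee_pos: [0.5889, -0.0987, 0.421]
eef_rot: [-0.0, 0.993, -0.122, -0.0]
wrist_force: [0.2, 0.5, -1.2]
grip_width: 0.0209
```

```bash
python3 go.py .5885 .326 .42 1.895 .5184 .326 .42 1.895; python3 shot.py 12 285 120 385 210
```

```text
t 14.18 pos [ 0.5889 -0.0987  0.421 ] yaw -0.2443 tilt 0.03 w 0.0209 F [ 0.2  0.5 -1.2] M [ 0.07  0.02 -0.02] j [ 0.58  0.24 -0.54  1.55  0.12  1.38 -0.22]
shift [-103.1 -412.     1.3] rot [-0.000e+00 -1.000e-03 -2.139e+00]
shift [-171.1 -395.     1.3] rot [-0.000e+00 -1.000e-03 -2.139e+00]
```

View pics/v12.png

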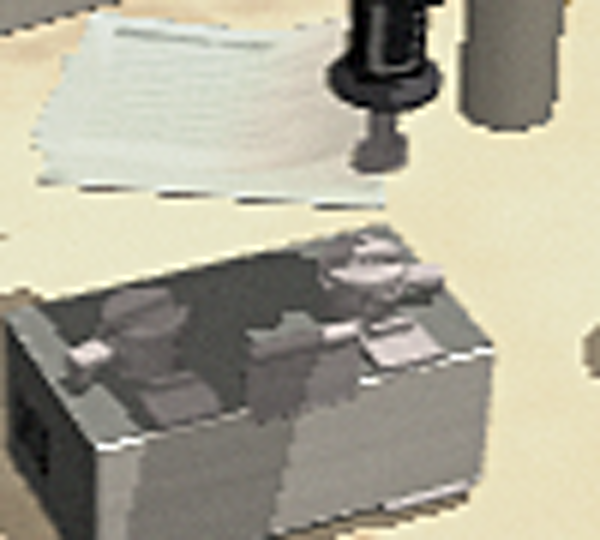

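```bash
python3 go.py .5184 .326 .40 -0.12
```

```text
t 14.28 pos [ 0.5896 -0.0986  0.4229] yaw -0.2445 tilt 0.27 w 0.0209 F [ 0.3  0.6 -0.3] M [ 0.01 -0.   -0.03] j [ 0.58  0.24 -0.54  1.55  0.12  1.38 -0.22]
shift [-171.9 -394.7   22.4] rot [-0.    -0.005 -0.124]
```

>>> carry_out(rows="-24 -56 0 0 0 0 10;-48 -112 0 0 0 0 10;-72 -168 0 0 0 -0.05 10;-96 -224 5 0 0 -0.1 10;-120 -280 10 0 0 -0.12 10")

```text
clock: 14.9
ee_pos: [0.5403, 0.2038, 0.4126]
eef_rot: [0.0, 0.998, -0.062, 0.003]
wrist_force: [1.3, 0.5, -1.0]
grip_width: 0.021
```

```bash
python3 go.py .5184 .326 .34 -0.12
```

```text
t 14.9 pos [0.5403 0.2038 0.4126] yaw -0.124 tilt 0.32 w 0.021 F [ 1.3  0.5 -1. ] M [ 0.01 -0.04 -0.01] j [ 0.23  0.23 -0.74  1.61  0.16  1.36 -0.65]
shift [ -37.3 -118.6   72.4] rot [ 0.    -0.006 -0.004]
```

>>> carry_out(rows="-15 -48 10 0 0 0 10;-30 -96 30 0 -0.004 0 10;-37 -118 55 0 -0.006 0 10;-37 -118.5 72 0 -0.006 0 10;-37 -118.5 72 0 -0.006 0 10")

```text
clock: 15.52
ee_pos: [0.519, 0.3242, 0.3387]
eef_rot: [0.001, 0.998, -0.063, -0.001]
wrist_force: [-0.3, -1.1, -1.1]
grip_width: 0.0213
```

```bash
python3 go.py .5184 .326 .315 -0.12;python3 shot.py 13 170 170 270 270
python3 - <<'E'
from h import *
import sys,subprocess
from workcell import bot
p=bot.get_obs()['ee_pos']; subprocess.run(['python3','ovk.py','13',str(p[0]),str(p[1]),str(-.12-1.5708),str(p[2]-.238),'185','185','255','250'])
t=cv2.imread('pics/top13.png');cv2.imwrite('pics/t13.png',cv2.resize(t[160:250,170:280],None,fx=5,fy=5))
E
```

```text
t 15.53 pos [0.519  0.3242 0.3387] yaw -0.1254 tilt 0.23 w 0.0213 F [-0.3 -1.1 -1.1] M [-0.07 -0.04  0.03] j [ 0.02  0.38 -0.77  1.61  0.27  1.27 -0.93]
shift [-0.8 -1.7 23.7] rot [ 0.003  0.003 -0.005]
```

View pics/ok13.png

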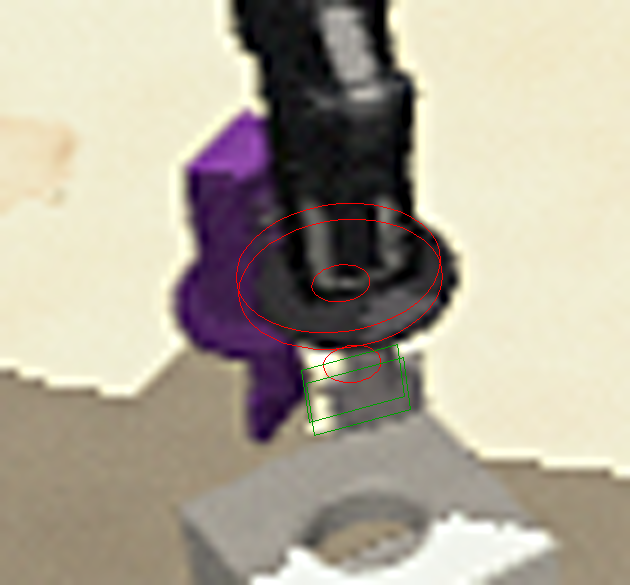

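View pics/t13.png

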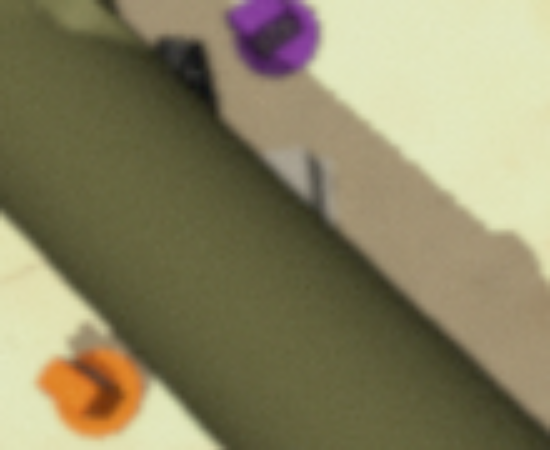

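>>> carry_out(rows="-0.6 -4 10 0.002 0.003 0 10;-0.6 -4 24 0.002 0.003 0 10;-0.6 -4 24 0.002 0.003 0 10")

```text
clock: 16.0
ee_pos: [0.5194, 0.3276, 0.3152]
eef_rot: [0.0, 0.998, -0.063, 0.001]
wrist_force: [0.9, 0.1, -0.8]
grip_width: 0.0207
```

```bash
python3 go.py .5188 .3283 .315 -0.12;python3 shot.py 14 170 170 270 270; cp pics/scene14.png /tmp; python3 -c "
import cv2
s=cv2.imread('pics/scene14.png');cv2.imwrite('pics/vv14.png',cv2.resize(s[200:270,185:260],None,fx=8,fy=8,interpolation=cv2.INTER_CUBIC))"
```

```text
t 16.0 pos [0.5194 0.3276 0.3152] yaw -0.1271 tilt 0.08 w 0.0207 F [ 0.9  0.1 -0.8] M [ 0.03 -0.    0.04] j [ 0.    0.4  -0.76  1.64  0.29  1.22 -0.95]
shift [-0.7 -0.6  0.2] rot [ 0.    -0.001 -0.007]
```

View pics/vv14.png

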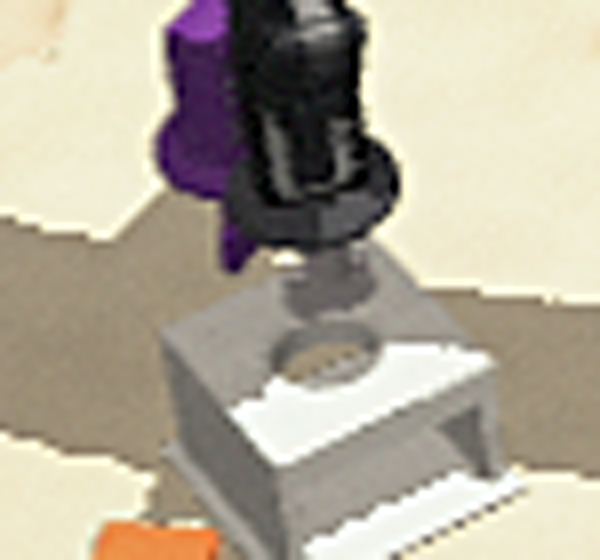

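>>> carry_out(rows="-0.5 -0.3 12 0 0 0 10;-0.5 -0.3 20 0 0 0 10;-0.5 -0.3 27 0 0 0 10;-0.5 -0.3 27 0 0 0 10")

```text
clock: 16.6
ee_pos: [0.5191, 0.3284, 0.2886]
eef_rot: [-0.0, 0.998, -0.063, 0.001]
wrist_force: [0.2, -0.1, -0.8]
grip_width: 0.0212
```

```bash
python3 go.py .5188 .3280 .249 -0.12; python3 -c "
from workcell import bot
import cv2
s=bot.get_image('scene');cv2.imwrite('pics/vv15.png',cv2.resize(s[200:270,185:260],None,fx=8,fy=8,interpolation=cv2.INTER_CUBIC))"
```

```text
t 16.6 pos [0.5191 0.3284 0.2886] yaw -0.1267 tilt 0.1 w 0.0212 F [ 0.2 -0.1 -0.8] M [ 0.02 -0.01  0.01] j [-0.01  0.43 -0.75  1.66  0.31  1.18 -0.96]
shift [-0.3  0.4 39.6] rot [-0.    -0.002 -0.007]
```

View pics/vv15.png

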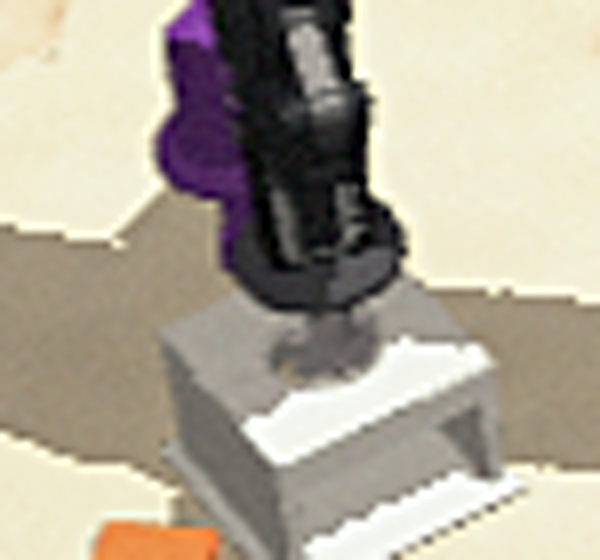

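Blade in the hole, no contact force. I lower the rest of the way.

>>> carry_out(rows="0 0 15 0 0 0 10;0 0 28 0 0 0 10;0 0 36 0 0 0 10;0 0 38.5 0 0 0 10;0 0 38.5 0 0 0 10")

```text
clock: 17.27
ee_pos: [0.5194, 0.3288, 0.2508]
eef_rot: [-0.001, 0.998, -0.063, 0.001]
wrist_force: [0.3, -0.2, -0.9]
grip_width: 0.021
```

```bash
python3 go.py .5188 .3280 .248 -0.12; python3 -c "
from workcell import bot
import cv2
s=bot.get_image('scene');cv2.imwrite('pics/vv16.png',cv2.resize(s[200:270,185:260],None,fx=8,fy=8,interpolation=cv2.INTER_CUBIC))"
```

```text
t 17.27 pos [0.5194 0.3288 0.2508] yaw -0.1266 tilt 0.17 w 0.021 F [ 0.3 -0.2 -0.9] M [ 0.01  0.07 -0.  ] j [-0.02  0.47 -0.73  1.7   0.34  1.11 -0.98]
shift [-0.5  0.8  2.8] rot [-0.001 -0.003 -0.007]
```

View pics/vv16.png

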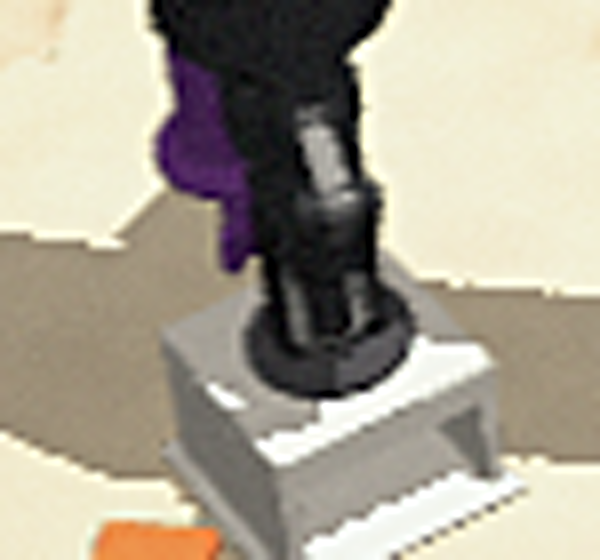

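>>> carry_out(rows="-0.3 0.5 2.5 0 0 0 10;-0.3 0.5 2.5 0 0 0 10;-0.3 0.5 2.5 0 0 0 70;-0.3 0.5 2.5 0 0 0 70;-0.3 0.5 2.5 0 0 0 70")

```text
clock: 17.95
ee_pos: [0.5192, 0.3283, 0.2482]
eef_rot: [-0.001, 0.998, -0.063, 0.002]
wrist_force: [0.4, -0.6, -0.0]
grip_width: 0.0597
```

>>> carry_out(rows="0 0 -10 0 0 0 70;0 0 -60 0 0 0 80;0 0 -120 0 0 0 80;0 0 -170 0 0 0 80;0 0 -170 0 0 0 80")

```text
clock: 18.58
ee_pos: [0.5189, 0.3294, 0.424]
eef_rot: [-0.003, 0.998, -0.063, 0.006]
wrist_force: [0.2, -0.0, -0.2]
grip_width: 0.0684
```

```bash
python3 -c "
from h import *
p=(.60444,-.03943,-.1245)
print(w(p,(-.0635,0,.137)))"
python3 go.py .5413 -.0316 .42 -0.1245; python3 -c "
from workcell import bot
import cv2
s=bot.get_image('scene');cv2.imwrite('pics/scene17.png',s);cv2.imwrite('pics/vv17.png',cv2.resize(s[180:280,180:320],None,fx=5,fy=5,interpolation=cv2.INTER_CUBIC))"
```

```text
[[ 0.5414315  -0.03154466  0.137     ]]
t 18.57 pos [0.5189 0.3294 0.424 ] yaw -0.1264 tilt 0.74 w 0.0684 F [ 0.2 -0.  -0.2] M [-0.01  0.02 -0.03] j [ 0.02  0.32 -0.79  1.5   0.23  1.4  -0.9 ]
shift [ 67.7 355.4   2.1] rot [-0.007 -0.011 -0.002]
```

View pics/vv17.png

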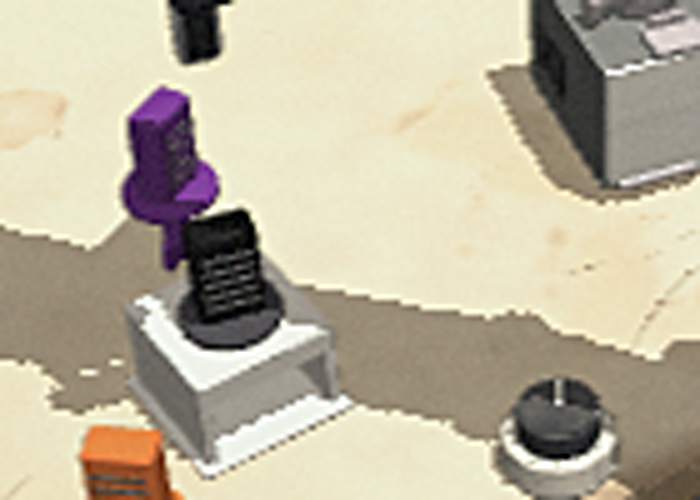

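The key stands upright in its stand. Next is the flap: with closed fingers behind the tab, I draw it down along its arc.

```bash
python3 - <<'E'
from h import *
p=(.60444,-.03943,-.1245)
print(w(p,(-.030,0,.4)), 'tape',ray('top',(391,233),.02),ray('scene',(408,213),.02))
E
python3 go.py .5747 -.0357 .40 -0.1245
```

```text
[[ 0.5746722  -0.03570464  0.4       ]] tape [ 0.41250112 -0.21765408  0.02      ] [ 0.40486815 -0.20916181  0.02      ]
t 18.62 pos [0.5186 0.3287 0.4209] yaw -0.1265 tilt 0.46 w 0.0684 F [ 0.2 -0.5 -0.5] M [-0.02 -0.03  0.02] j [ 0.02  0.33 -0.79  1.5   0.24  1.4  -0.9 ]
shift [101.4 354.5  20.2] rot [-0.004 -0.007 -0.002]
```

>>> carry_out(rows="18 62 0 0 0 0 0;36 124 0 0 0 0 0;54 186 0 -0.007 -0.01 0 0;72 248 5 -0.007 -0.01 0 0;90 310 10 -0.007 -0.01 0 0")

```text
clock: 19.25
ee_pos: [0.5669, 0.0176, 0.4097]
eef_rot: [0.001, 0.998, -0.063, -0.003]
wrist_force: [1.5, 0.5, 0.3]
grip_width: -0.0001
```

```bash
python3 go.py .5747 -.0357 .34 -0.1245
```

```text
t 19.25 pos [0.5669 0.0176 0.4097] yaw -0.1267 tilt 0.34 w -0.0001 F [1.5 0.5 0.3] M [ 0.01 -0.05  0.01] j [ 0.49  0.19 -0.64  1.63  0.12  1.36 -0.3 ]
shift [14.8 51.6 69.8] rot [ 0.003  0.005 -0.002]
```

>>> carry_out(rows="8 30 20 0.003 0.005 0 0;15 52 40 0.003 0.005 0 0;15 52 65 0.003 0.005 0 0;15 52 70 0.003 0.005 0 0")

```text
clock: 19.75
ee_pos: [0.5739, -0.0354, 0.3369]
eef_rot: [-0.0, 0.998, -0.063, -0.003]
wrist_force: [-0.1, 0.1, 0.5]
grip_width: -0.0002
```

```bash
python3 go.py .5747 -.0357 .288 -0.1245; python3 shot.py 18 285 110 385 210
```

```text
t 19.75 pos [ 0.5739 -0.0354  0.3369] yaw -0.1252 tilt 0.3 w -0.0002 F [-0.1  0.1  0.5] M [ 0.   -0.05  0.03] j [ 0.54  0.26 -0.6   1.71  0.15  1.22 -0.23]
shift [ 1.1  0.2 48.9] rot [-0.001  0.005 -0.001]
```

View pics/v18.png

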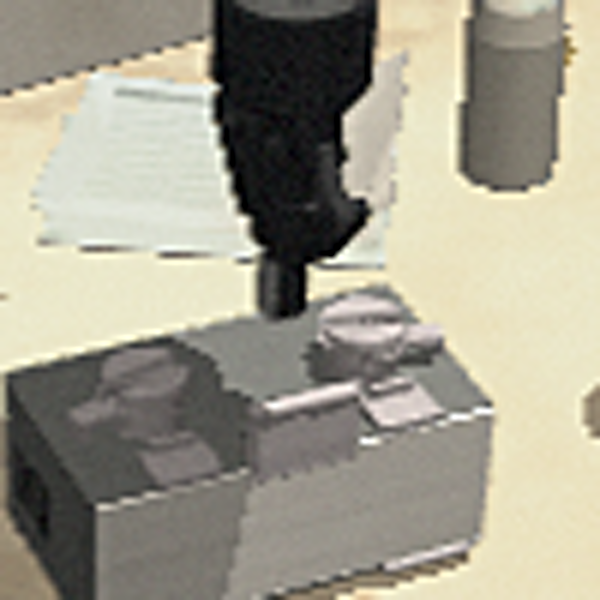

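>>> carry_out(rows="1 0 20 0 0.004 0 0;1 0 38 0 0.004 0 0;1 0 48 0 0.004 0 0;1 0 48 0 0.004 0 0")

```text
clock: 20.35
ee_pos: [0.5753, -0.0349, 0.2902]
eef_rot: [-0.0, 0.998, -0.062, 0.0]
wrist_force: [-0.2, 0.7, 0.6]
grip_width: 0.0002
```

```bash
cat > arc.py <<'E'
from h import *
import go
p=(.60444,-.03943,-.1245)
r=.1; hw=.0145
o,R=go.cur(); P=o['ee_pos']; F=o['wrist_force']
print(P.round(4),F.round(1),o['grip_width'],o['clock'])
import sys
for th in [float(a) for a in sys.argv[1:]]:
    x=-.0635-r*np.sin(th)+.003*np.cos(th)+hw; z=.014+r*np.cos(th)+.003*np.sin(th)
    X=w(p,(x,0,z+.173))[0]; print(th,(R.T@(X-P)*1e3).round(1),X.round(3))
E
python3 arc.py 0 .15 .3 .45 .6 .75; python3 go.py .5747 -.0357 .288 -0.1245; python3 shot.py 19 285 110 385 210
```

```text
[ 0.5753 -0.0349  0.2902] [-0.2  0.7  0.6] 0.00018680746494666213 20.35
0.0 [-16.5   0.9   3.2] [ 0.559 -0.034  0.287]
0.15 [-31.5   0.9   3.9] [ 0.544 -0.032  0.286]
0.3 [-46.2   0.9   6.8] [ 0.529 -0.03   0.283]
0.45 [-60.3   0.9  11.8] [ 0.515 -0.028  0.278]
0.6 [-73.5   0.9  18.9] [ 0.502 -0.027  0.271]
0.75 [-85.5   0.9  27.9] [ 0.49  -0.025  0.262]
t 20.35 pos [ 0.5753 -0.0349  0.2902] yaw -0.1242 tilt 0.05 w 0.0002 F [-0.2  0.7  0.6] M [ 0.01 -0.07 -0.01] j [ 0.52  0.3  -0.59  1.76  0.19  1.13 -0.25]
shift [-0.5  0.9  2.2] rot [-0.001 -0.001  0.   ]
```

View pics/v19.png

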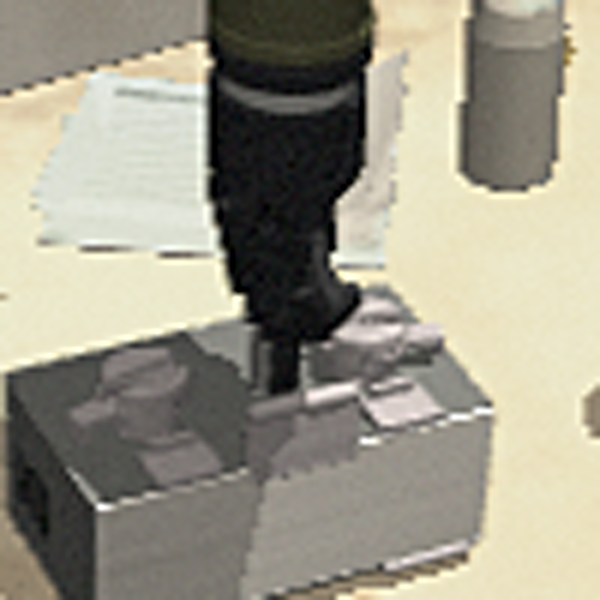

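>>> carry_out(rows="-16 1 2 0 0 0 0;-31 1 3 0 0 0 0;-46 1 6 0 0 0 0;-60 1 11 0 0 0 0;-60 1 11 0 0 0 0")

```text
clock: 21.08
ee_pos: [0.5149, -0.0283, 0.2799]
eef_rot: [0.0, 0.998, -0.062, 0.001]
wrist_force: [0.1, -0.2, -0.9]
grip_width: -0.0002
```

```bash
python3 arc.py .45 .6 .75 .9 1.05 1.2; python3 shot.py 20 285 110 385 210
```

```text
[ 0.5149 -0.0283  0.2799] [ 0.1 -0.2 -0.9] -0.00017867695109344321 21.075
0.45 [ 0.4 -0.1  1.5] [ 0.515 -0.028  0.278]
0.6 [-12.8  -0.1   8.6] [ 0.502 -0.027  0.271]
0.75 [-24.8  -0.1  17.6] [ 0.49  -0.025  0.262]
0.9 [-35.3  -0.1  28.3] [ 0.48  -0.024  0.252]
1.05 [-44.1  -0.1  40.4] [ 0.471 -0.023  0.239]
1.2 [-51.   -0.1  53.8] [ 0.464 -0.022  0.226]
```

View pics/v20.png

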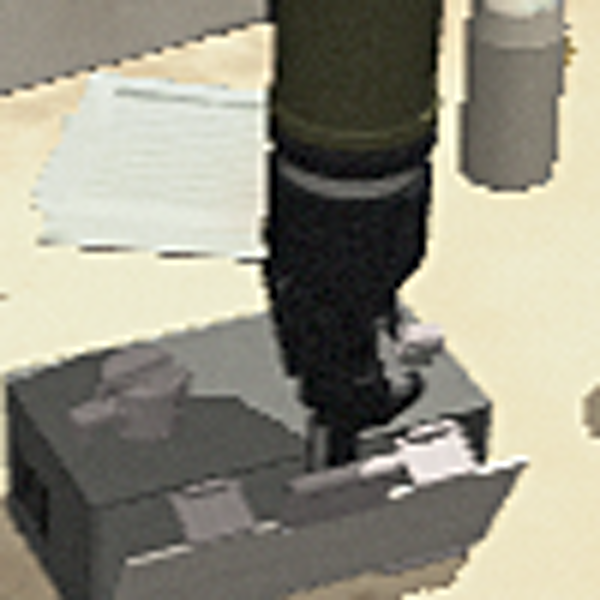

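The flap is opening (about 0.4 rad), with the fingertip behind the tab at (330,465). I continue along the arc.

>>> carry_out(rows="-13 0 8 0 0 0 0;-25 0 17 0 0 0 0;-35 0 28 0 0 0 0;-44 0 40 0 0 0 0;-44 0 40 0 0 0 0")

```text
clock: 21.8
ee_pos: [0.4712, -0.0231, 0.2387]
eef_rot: [0.0, 0.998, -0.062, 0.0]
wrist_force: [0.6, 0.0, 0.7]
grip_width: 0.0001
```

```bash
python3 arc.py 1.05 1.2 1.3 1.4 1.5 1.56; python3 shot.py 21 285 130 385 230
```

```text
[ 0.4712 -0.0231  0.2387] [0.6 0.  0.7] 0.00010937812290016247 21.8
1.05 [-0.  -0.4 -0.6] [ 0.471 -0.023  0.239]
1.2 [-6.9 -0.4 12.7] [ 0.464 -0.022  0.226]
1.3 [-10.3  -0.4  22.1] [ 0.461 -0.021  0.217]
1.4 [-12.8  -0.4  31.8] [ 0.459 -0.021  0.207]
1.5 [-14.3  -0.4  41.7] [ 0.457 -0.021  0.197]
1.56 [-14.7  -0.4  47.7] [ 0.457 -0.021  0.191]
```

View pics/v21.png

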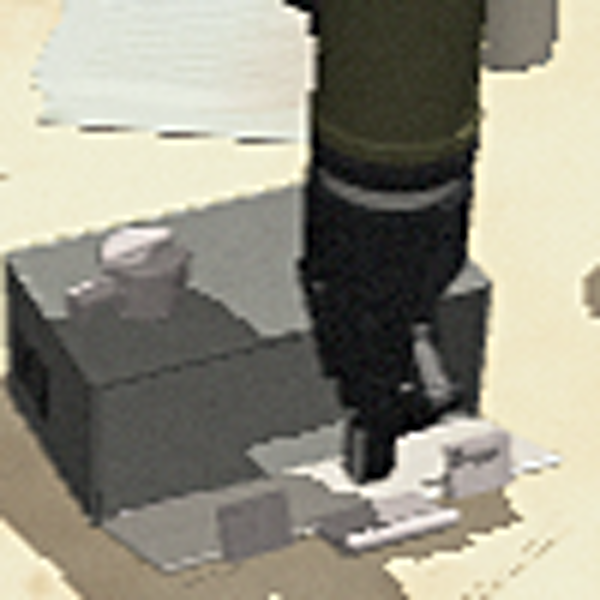

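>>> carry_out(rows="-8 0 12 0 0 0 0;-13 0 22 0 0 0 0;-16 0 31 0 0 0 0;-18 0 39 0 0 0 0;-18 0 39 0 0 0 0")

```text
clock: 22.52
ee_pos: [0.4545, -0.0209, 0.2003]
eef_rot: [-0.0, 0.998, -0.062, 0.001]
wrist_force: [-0.1, 0.4, -1.4]
grip_width: 0.0001
```

```bash
python3 arc.py 1.5 1.56; python3 shot.py 22 285 130 385 230
```

```text
[ 0.4545 -0.0209  0.2003] [-0.1  0.4 -1.4] 8.964537765675227e-05 22.525
1.5 [ 2.5 -0.2  3.2] [ 0.457 -0.021  0.197]
1.56 [ 2.1 -0.2  9.2] [ 0.457 -0.021  0.191]
```

View pics/v22.png

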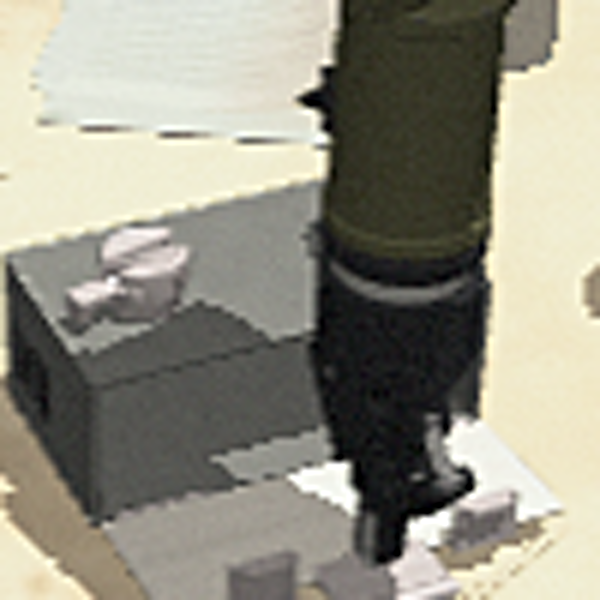

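Nearly flat. I press on gently to feel the stop.

>>> carry_out(rows="0 0 3 0 0 0 0;0 0 5 0 0 0 0;0 0 5 0 0 0 0")

```text
clock: 23.0
ee_pos: [0.4556, -0.0209, 0.1969]
eef_rot: [0.0, 0.998, -0.062, 0.002]
wrist_force: [-2.1, -0.4, 6.7]
grip_width: -0.0001
```

```bash
python3 arc.py 1.5 1.56
```

```text
[ 0.4556 -0.0209  0.1969] [-2.1 -0.4  6.7] -9.900347610845344e-05 23.0
1.5 [ 1.5 -0.1 -0.2] [ 0.457 -0.021  0.197]
1.56 [ 1.  -0.1  5.8] [ 0.457 -0.021  0.191]
```

>>> carry_out(rows="0 0 2 0 0 0 0;0 0 4 0 0 0 0;0 0 4 0 0 0 0")

```text
clock: 23.38
ee_pos: [0.4562, -0.0205, 0.1964]
eef_rot: [0.001, 0.998, -0.062, 0.001]
wrist_force: [-13.6, 0.6, 36.6]
grip_width: -0.0002
```

>>> carry_out(rows="0 0 -10 0 0 0 0;0 0 -60 0 0 0 0;0 0 -120 0 0 0 0;0 0 -180 0 0 0 0;0 0 -200 0 0 0 0")

```text
clock: 24.0
ee_pos: [0.4566, -0.0196, 0.4006]
eef_rot: [0.002, 0.998, -0.062, 0.004]
wrist_force: [0.1, 0.3, -0.5]
grip_width: 0.0001
```

```bash
python3 go.py .46 .2 .40 -0.1245
```

```text
t 24.0 pos [ 0.4566 -0.0196  0.4006] yaw -0.1246 tilt 0.56 w 0.0001 F [ 0.1  0.3 -0.5] M [-0.03 -0.06  0.03] j [ 0.64 -0.08 -0.61  1.89 -0.05  1.31 -0.09]
shift [ -23.9 -218.4   -0.4] rot [ 0.003 -0.009 -0.   ]
```

>>> carry_out(rows="0 60 0 0 0 0 0;20 120 0 0 0 0 0;35 180 0 0 0 0 0;45 240 0 0 0 0 0;45 300 0 0 0 0 0")

```text
clock: 24.62
ee_pos: [0.4642, -0.3247, 0.4018]
eef_rot: [0.002, 0.998, -0.062, 0.005]
wrist_force: [0.2, 0.3, 0.6]
grip_width: -0.0001
```

```bash
python3 shot.py 23 285 130 385 230; python3 -c "
import cv2
t=cv2.imread('pics/top23.png');cv2.imwrite('pics/t23.png',cv2.resize(t[130:230,280:400],None,fx=6,fy=6))
cv2.imwrite('pics/s23.png',cv2.resize(cv2.imread('pics/scene23.png'),(800,500)))"
```

```text
(no output)
```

View pics/v23.png

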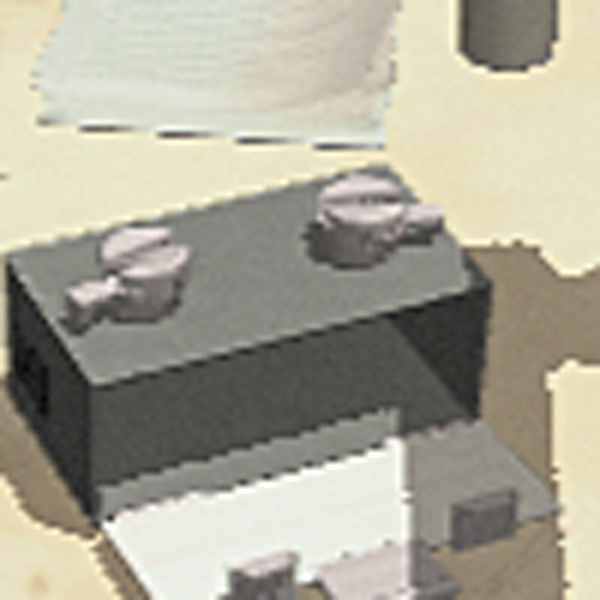

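View pics/t23.png

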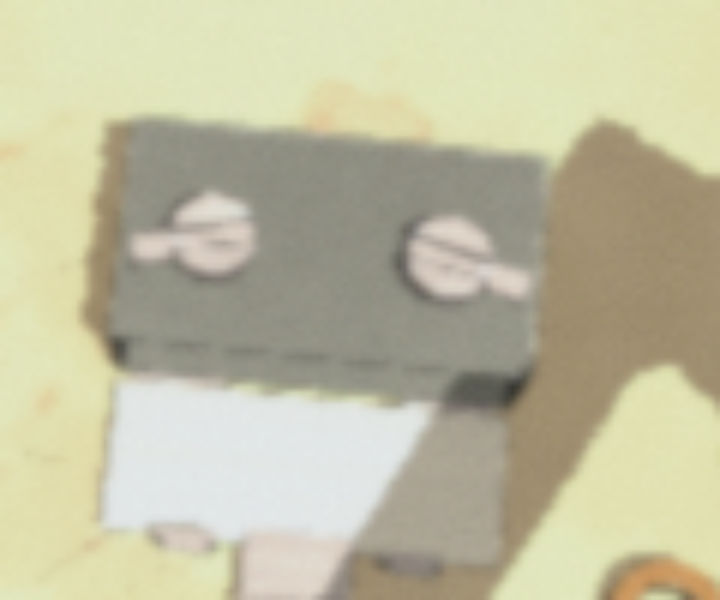

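View pics/s23.png

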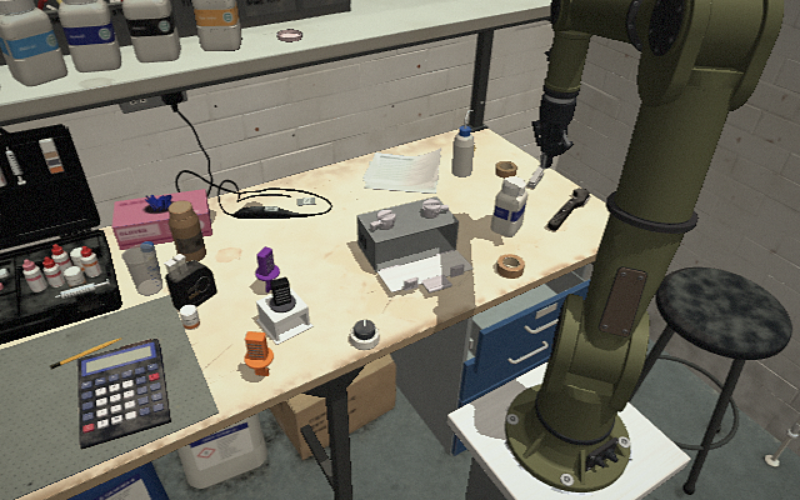

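```bash
sed -i 's/(300,155),(70,45)/(298,152),(74,45)/;s/(295,152),(70,45)/(290,148),(75,48)/' ov2.py; for a in 1.35 1.2; do python3 ov2.py 23 p$a $a $a; done
python3 -c "
import cv2,numpy as np
P='pics/p'
r=lambda a:np.hstack([cv2.resize(cv2.imread(P+a+'_top.png')[60:430],(400,240)),cv2.resize(cv2.imread(P+a+'_scene.png')[60:430],(400,240))])
cv2.imwrite('pics/p.png',np.vstack([r('1.35'),r('1.2')]))"
```

```text
(no output)
```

View pics/p.png

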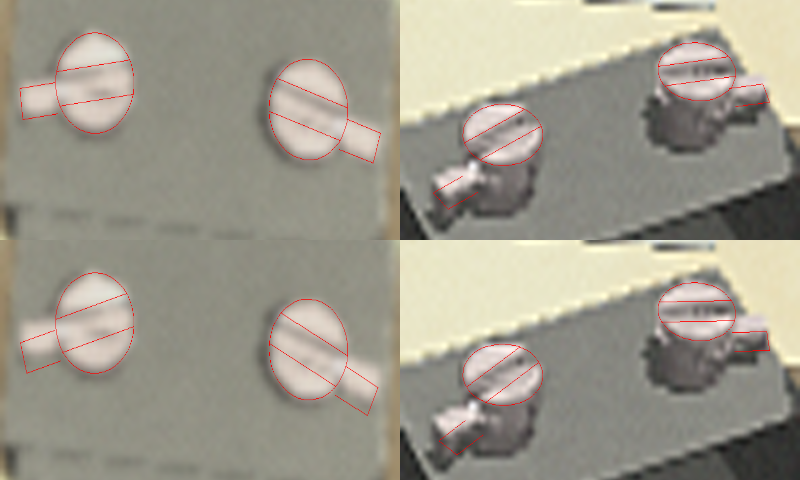

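Both screws match the 1.35 overlay. The flap is at its stop and the key stands upright. Handing in.

```bash
python3 -c "
from workcell import bot
o=bot.get_obs();print(o['clock'],o['wrist_force'].round(1))
print(bot.job_done())"
```

```text
24.725 [-0.4  0.3  0.2]
the job is handed in; nothing more can be done
None
```

The service flap is open, the key is back in its stand, and I handed the job in at about 24.7 s of the 67 s allowed; the hand-in gives no verdict.

- **Screws:** I turned both with the key's blade in the slot, until the torque rose to about 0.83 N m (left) and 0.64 N m (right), well above the 0.08 N m friction. A final picture overlay at 1.35 rad fits both slots and tongues; one at 1.2 rad does not.
- **Flap:** I put the key back first, since the fingers had to be free. Then I drew the flap down by its tab with closed fingers until it stopped hard, at about 37 N vertical (39 N in all), where 1.5 rad was expected. That is near the 40 N limit, but it was fingertip contact on the tab, not the gripper's body.
- **Key:** It stands upright in its stand, with its collar on the deck. It is turned about 2 rad from how it first stood, which the round hole allows.
- **Bystanders:** By eye, the bottle, tape roll and timer are where they were in the first pictures. I did not measure them again.

The arm was clear of everything at hand-in, with wrist force near zero. No check failed or disagreed; the key sat about 2 mm off-centre in the grip, which I corrected for before lowering it into the stand.

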